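# Make up the table block and the stove block

### The job

Cooking is over and the seasonings are standing about on the cold hob: make up the two bored wooden blocks on the worktop from them. The salt pot, the pepper pot and the screw-top jar go into the three-hole block for the table, the wooden pepper mill and the tall spice jar into the two-hole block that stays by the stove, each thing upright and right down in the hole that suits its width. Tip nothing over, and leave the kitchen timer, the tin and the garlic where they are.

Things in the scene. Friction and masses are not known exactly. Their poses are not given: they have to be found in the camera images.
- salt_pot: White ceramic salt pot, slightly waisted, 42 mm across, 77 mm tall, about 0.14 kg, small holes in the domed top. Origin at the centre of its underside, z up; round, so yaw does not matter. On the flat hob at the start, 85 mm or more centre to centre from its neighbours.
- pepper_pot: Black ceramic pepper pot, the same shape and size as the salt pot: 42 mm across, 77 mm tall, about 0.14 kg. Origin at the centre of its underside, z up; round, so yaw does not matter. On the flat hob at the start, 85 mm or more centre to centre from its neighbours.
- jar: Stout glass jar with a red screw lid and pale contents: glass 60 mm across, lid 65 mm across (the top 12 mm), 100 mm tall, about 0.44 kg. The only wide-lidded jar. Origin at the centre of its underside, z up; round, so yaw does not matter. On the flat hob at the start, 85 mm or more centre to centre from its neighbours.
- mill: Turned wooden pepper mill with a small metal knob on top, the tallest thing on the hob: foot and body up to 58 mm across, grinder head 48 mm across (between 123 and 159 mm up), 170 mm tall, about 0.18 kg. Origin at the centre of its underside, z up; round, so yaw does not matter. On the flat hob at the start, 85 mm or more centre to centre from its neighbours. The head does not turn.
- spice_jar: Slim glass spice jar with a dark ribbed cap, 41 mm across all the way up, 105 mm tall, about 0.11 kg. Origin at the centre of its underside, z up; round, so yaw does not matter. On the flat hob at the start, 85 mm or more centre to centre from its neighbours.
- table_block: The larger wooden block, 162 (x) by 142 (y) by 38 mm high, loose, 0.9 kg, on the worktop. Origin at the centre of its underside. Holes bored from the top with floors 10 mm above the underside: two 58 mm wide at (x,y) = (-44,34) and (-44,-34) mm for the pots, either in either; one 82 mm wide at (31.5,0) for the jar. Its x points straight ahead of the robot, give or take 0.25 rad.
- stove_block: The smaller wooden block, 160 (x) by 92 (y) by 38 mm high, loose, 0.9 kg, on the worktop. Origin at the centre of its underside. Holes bored from the top with floors 10 mm above the underside: one 58 mm wide at (x,y) = (-43,0) mm for the spice jar, one 76 mm wide at (34,0) for the mill. Its x points straight ahead of the robot, give or take 0.25 rad.
- timer: Wind-up kitchen timer, red base and white dial with a grip bar on top, 63 mm across, 58 mm tall. Stands on the hob among the seasonings (the hood over it has its front edge 0.57 m ahead of the robot base, 0.64 m up); not part of either kit, to be left where it is. Origin at the centre of its underside.
- tin: Food tin with a printed paper label, 76 mm across, 110 mm tall, standing on the worktop behind the blocks, near the wall cabinet whose front is 0.65 m ahead of the robot base and whose underside is 0.48 m up; to be left where it is. Origin at the centre of its underside.
- garlic: Bulb of garlic, 60 mm across, 59 mm tall, lying on the worktop behind the blocks; to be left where it is. Origin at the centre of its underside.
There are look-alikes about, which are no part of the job. Leave any purple look-alike of the spice_jar alone.

How it is judged:
By the outcome, as a careful person would: the job done as asked, in the order asked, and still so for the second after the job is handed in, with the robot touching nothing.
It also fails if it takes over 144 s, if anything falls off the work surface, if the arm or the gripper's body presses on something with over 40 N, if the wrist force passes 120 N, or if a joint passes its speed limit or range.

### The arm

A 6-joint arm with a two-finger parallel gripper is mounted at the origin on a cart in front of the work surface, level with it; the furniture and walls round the work are solid. World frame = base frame: x ahead of the robot, y to its left, z up, the work surface at z = 0. Lengths are in m, angles in rad, forces in N, time in s.
With the tool pointing down it reaches from about 0.35 to 1 m from the base axis. Payload 7.1 kg.
Tool frame: the origin (TCP) lies at the very end of the fingers, on their centre line; the grasp point (between the pads) lies 19 mm behind it; z points along the fingers, y is the line along which they close (so a half turn about z gives the same grasp; the last joint's range is limited). The gripper opens to 85 mm and grips with 20 to 120 N. Pads are 22 mm wide; open, the fingers measure 114 mm over their backs; the gripper's body (76 mm by 85 mm) begins 54 mm behind the grasp point. The pads swing forward as they close: fully open they stand 13 mm farther back than shut.
Start: joints at [1.329, 0.423, 1.63, -0, 1.089, -0.019], TCP at [0.138, 0.61, 0.197] pointing down, gripper open.
Joint ranges: [-3, 3], [-0.9, 2.11], [0.09, 2.58], [-1.31, 4.45], [0.11, 2.69], [-2.54, 2.54]. Speed limits (rad/s): [2.39, 2.39, 3.01, 3.14, 3.14, 3.14].

### API

Orientations are given as a unit quaternion [w, x, y, z].
In Python, from bench import * gives the robot as it stands.
- The arm moves only by the tool drive_tool, never from a script. Its argument "motion" is a list of rows, each a list of 3 entries, a list of its own where there are three numbers: the shift along the tool's x, y, z as a fraction of full scale, then the turn, a rotation vector about the tool's x, y, z as a fraction of full scale, then the closure, from 0 (fully open) to 1 (shut). In form: [[[x, y, z], [ax, ay, az], claw], ...]. A call has 1 to 10 rows; each row is the pose to reach, as a shift and turn from the pose commanded when the call began, along the tool's axes at that moment; what a row does not reach only later rows make up. Full scale, the value 1, is 600 mm for a shift and 90 degrees for a turn. A row lasts 1/12 s, in which the tool goes at most 41.7 mm and 7.16 degrees, less where a joint would pass 70% of its speed; a pose out of reach is approached as far as the arm can. A call with a number of a shift or a turn outside -1 to 1 is refused whole. A call with a gripper value outside its range is refused whole. The fingers move at their own pace and stop on an object; "grip_force" is the grip in N (left out, the last holds). Time passes only in rows, so rows that repeat a pose let the fingers close. It gives the time, the measured TCP pose, the force, the opening and the grip force at its end, in the units of the state.
- sense(): the state, without advancing time (a new reading comes with each control period).
- get_image(name): name is "side" or "top" or "wrist"; returns the picture (420x560x3 uint8, red, green, blue); there is no depth.
- camera_info(name): a dict with "fx", "fy", "cx", "cy" (pixels), "dist_coeffs" ([k1, k2, p1, p2, k3] as OpenCV has them; the pictures are not rectified), "R" (3x3) and "t" (3): a world point X has camera coordinates R X + t. Camera axes: x right, y down, z forward; pixel columns grow to the right and rows downward; lengths in m; the calibration is good to about 2 mm. A picture is of the moment at which its call begins: read the wrist's pose just before it. camera_info takes no time and is no camera call; for the wrist camera it gives the pose at the moment of the call.
- hand_in(): hands the job in; it is judged then, once.
Trained networks look in the newest picture that a camera, given by its name, has taken for a name from the list of things; names that differ only in an ending like _2 or _b are one class to them, and where a whole thing is asked for, a point or a joint stands for the part that bears it (a point fixed in the world has none). Each returns a list of dicts, best first, with "p" (0 to 1); they miss things now and then, are a little off and sometimes report something else, mostly with a low value. They report only what shows in the picture. A call takes as long as a camera call. They do not tell look-alikes from the thing itself.
- find_in(camera, label): "centre" ([x, y, z] in m, in the coordinates of the camera as it stood for that picture, good to about 4 mm: the middle of the surface that is visible of it).
The state is a dict: "t": time; "joint_positions": joint angles; "qd": joint speeds; "joint_efforts": joint torques, N m; "ee_pos": TCP position; "tool_rot": TCP orientation; "contact_force": force on the tool from outside, world axes, zero at the start; "wrist_torque": the same for the moment, N m; "opening": finger opening in m; "finger_force": force on a finger pad.
Only numpy, scipy, OpenCV 4.12 (cv2) and the standard library are available. Lean on these libraries where they do the work, as an engineer would, in place of code of your own. Each camera call takes 0.05 s, during which the arm holds its last target. There are 200 camera calls.

## Working session

There is one attempt and no reset: what is moved stays moved. The work goes in short steps, Python scripts to look and compute and a tool call to move; the robot and the scene stay as the last step left them, time stands still between calls to the robot, and variables do not carry over. Pictures are saved under pics/ and viewed, at most 14 in all, crops included, and the job is handed in when it is done.

Besides the shell and the picture viewer there is one more tool, called after ">>>" as name(argument=value, ...) on one line, values as JSON. drive_tool: Moves the arm, as the interface text tells. Shift numbers are shares of 600 mm and turn numbers shares of 90 degrees, none past 1 either way. Its arguments: {"type":"object","properties":{"motion":{"type":"array","items":{"type":"array"}},"grip_force":{"type":"number"}},"required":["motion"]}

```bash
ls; mkdir -p pics
python3 - <<'E'
from bench import *
import cv2
s=sense();print(s)
for n in ("side","top","wrist"):
    im=get_image(n);cv2.imwrite(f"pics/{n}0.png",im[:,:,::-1])
    c=camera_info(n);print(n,{k:(v if not hasattr(v,'tolist') else v.tolist()) for k,v in c.items()})
E
```

```text
pics
{'t': 0.0, 'joint_positions': array([ 1.32898747e+00,  4.23858437e-01,  1.63068940e+00, -2.82396762e-05,
        1.08856962e+00, -1.89948581e-02]), 'qd': array([-0.00147061,  0.00095449,  0.00058792, -0.00027288, -0.00101214,
        0.00051574]), 'joint_efforts': array([-1.75421948e-03, -5.57399440e+01, -2.81731975e+01, -1.80970419e-04,
        7.51238898e-03,  3.07823100e-06]), 'ee_pos': array([0.13794772, 0.60898015, 0.19593496]), 'tool_rot': array([-8.67385066e-05,  1.11170139e-01,  9.93801096e-01, -7.57554274e-04]), 'contact_force': array([ 0.06767453,  1.28780437, -0.37673475]), 'wrist_torque': array([ 0.01477365, -0.02299581,  0.0002116 ]), 'finger_force': 0.0, 'opening': 0.08542789047878649}
side {'fx': 388.0319575487767, 'fy': 388.0319575487767, 'cx': 277.26498363761397, 'cy': 211.13760666188884, 'dist_coeffs': [-0.02925590110302207, 0.0, 0.0, 0.0, 0.0], 'R': [[-0.9776436059788313, -0.21023190266434447, -0.003940404907814928], [-0.1424866087423914, 0.6761554260239518, -0.7228495045218336], [0.15463035283475426, -0.7061277412483506, -0.6909942597603121]], 't': [0.5775490
[... 239 characters left out ...]
6134844944, -0.9994011432126401, 0.03421848760300227], [-0.9943157412309868, 0.0014716588308073069, -0.10646145293278288], [0.10634733982964403, -0.03457150800231562, -0.9937278571850566]], 't': [0.12539933806371464, 0.5486761332692013, 1.114484319401885]}
wrist {'fx': 365.96152546992084, 'fy': 365.96152546992084, 'cx': 279.53960031958934, 'cy': 208.45199354234137, 'dist_coeffs': [-0.046796884176559875, 0.0, 0.0, 0.0, 0.0], 'R': [[0.22036901673528383, 0.9754141119536641, -0.0021924107214370114], [0.9395341132648081, -0.21165777352397266, 0.2692148527079952], [0.262131925706956, -0.06138645704487272, -0.9630776481762221]], 't': [-0.6249024508556367, -0.03461580141725532, 0.37915432358238493]}
```

View pics/side0.png

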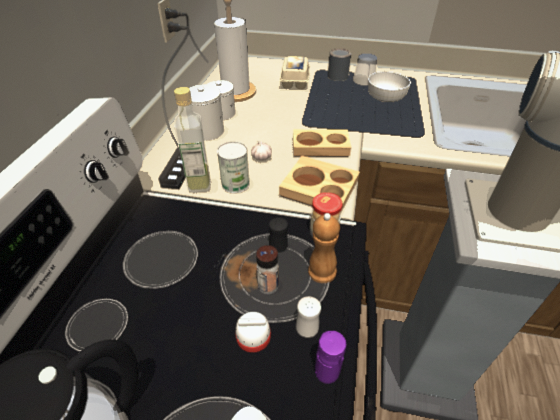

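View pics/top0.png

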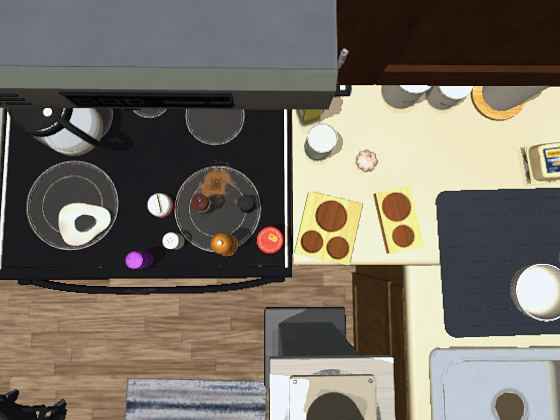

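Run:
```python
from bench import *
import numpy as np
for n in ("side","top"):
    get_image(n);c=camera_info(n);R=np.array(c['R']);t=np.array(c['t'])
    for l in "salt_pot pepper_pot jar mill spice_jar table_block stove_block timer tin garlic".split():
        for d in find_in(n,l):
            X=R.T@(np.array(d['centre'])-t)
            if d['p']>.2: print(n,l,round(d['p'],2),X.round(3))
```

```text
side salt_pot 0.97 [0.445 0.414 0.066]
side pepper_pot 0.7 [0.539 0.235 0.053]
side pepper_pot 0.6 [0.447 0.166 0.097]
side jar 0.73 [0.539 0.234 0.052]
side jar 0.69 [0.45  0.167 0.094]
side jar 0.67 [0.443 0.289 0.089]
side spice_jar 0.75 [0.537 0.339 0.076]
side spice_jar 0.69 [0.401 0.491 0.09 ]
side table_block 0.91 [0.491 0.005 0.033]
side stove_block 0.86 [ 0.497 -0.168  0.025]
side timer 0.97 [0.54  0.454 0.044]
side tin 0.56 [0.689 0.059 0.075]
side garlic 0.55 [ 0.656 -0.081  0.029]
top salt_pot 0.59 [0.446 0.391 0.065]
top pepper_pot 0.82 [0.543 0.222 0.073]
top jar 0.6 [0.451 0.161 0.097]
top mill 0.77 [0.445 0.262 0.148]
top mill 0.62 [0.446 0.392 0.069]
top spice_jar 0.88 [0.538 0.327 0.105]
top spice_jar 0.86 [0.402 0.468 0.105]
top table_block 0.89 [0.477 0.004 0.035]
top stove_block 0.67 [ 0.505 -0.184  0.036]
top timer 0.95 [0.543 0.434 0.043]
top tin 0.66 [0.69  0.035 0.109]
top garlic 0.88 [ 0.658 -0.097  0.037]
```

The side view shows the mill (323,245), the jar behind it (327,205), the spice jar (266,270), the pepper pot (279,233), the salt pot (308,316), the timer (253,330) and a purple decoy (330,357). The top view shows the table block at (328,228) and the stove block at (399,220). Next I'll bring the wrist camera over the hob.

>>> drive_tool(motion=[[[-0.54,-0.405,-0.14],[0,0,0],0],[[-0.54,-0.405,-0.14],[0,0,0],0],[[-0.54,-0.405,-0.14],[0,0,0],0],[[-0.54,-0.405,-0.14],[0,0,0],0],[[-0.54,-0.405,-0.14],[0,0,0],0],[[-0.54,-0.405,-0.14],[0,0,0],0],[[-0.54,-0.405,-0.14],[0,0,0],0],[[-0.54,-0.405,-0.14],[0,0,0],0],[[-0.54,-0.405,-0.14],[0,0,0],0],[[-0.54,-0.405,-0.14],[0,0,0],0]])

```text
t: 2.08
ee_pos: [0.4015, 0.2991, 0.2815]
tool_rot: [0.0, 0.111, 0.994, 0.0]
contact_force: [0.4, 0.6, -0.3]
opening: 0.0855
finger_force: 0.0
```

```bash
cat > h.py <<'E'
from bench import *
import numpy as np, cv2
from scipy.spatial.transform import Rotation as Ro
def cam(n):
    c=camera_info(n);K=np.array([[c['fx'],0,c['cx']],[0,c['fy'],c['cy']],[0,0,1]])
    return K,np.array(c['dist_coeffs']),np.array(c['R']),np.array(c['t'])
def pose():
    s=sense();q=s['tool_rot'];return np.array(s['ee_pos']),Ro.from_quat([q[1],q[2],q[3],q[0]])
def ray(C,uv):
    K,d,R,t=C;p=cv2.undistortPoints(np.array([[uv]],float),K,d)[0,0]
    v=R.T@np.array([p[0],p[1],1]);return -R.T@t,v/np.linalg.norm(v)
def onz(C,uv,z):
    o,v=ray(C,uv);return o+v*(z-o[2])/v[2]
def tri(rs):
    A=sum(np.eye(3)-np.outer(v,v) for o,v in rs);b=sum((np.eye(3)-np.outer(v,v))@o for o,v in rs)
    return np.linalg.solve(A,b)
def proj(C,X):
    K,d,R,t=C;return cv2.projectPoints(np.array(X,float).reshape(-1,1,3),cv2.Rodrigues(R)[0],t,K,d)[0][:,0]
def goto(X,yaw=0):
    """numbers for TCP X, tool down, closing line turned yaw from world y"""
    p,r=pose();d=r.inv().apply(np.array(X)-p)/.6
    T=np.array([[-np.cos(yaw),-np.sin(yaw),0],[-np.sin(yaw),np.cos(yaw),0],[0,0,-1]]).T
    T=np.array([[-np.cos(yaw),-np.sin(yaw),0],[-np.sin(yaw),np.cos(yaw),0],[0,0,-1.]]).T
    w=(r.inv()*Ro.from_matrix(T)).as_rotvec()/(np.pi/2)
    print("shift",d.round(4),"turn",w.round(3),"from",p.round(4))
def dets(n,labels):
    get_image(n);K,dd,R,t=cam(n);o={}
    for l in labels.split():
        for d in find_in(n,l):
            if d['p']>.3: o.setdefault(l,[]).append((round(d['p'],2),(R.T@(np.array(d['centre'])-t)).round(3)))
    for k,v in o.items():print(n,k,v)
E
python3 - <<'E'
from h import *
print(sense()['t'],pose()[0])
im=get_image("wrist");cv2.imwrite("pics/w1.png",im[:,:,::-1]);np.save("w1.npy",np.array(cam("wrist"),object),allow_pickle=True)
dets("wrist","salt_pot pepper_pot jar mill spice_jar timer table_block")
E
```

```text
2.0833 [0.40148684 0.29909322 0.28151729]
wrist salt_pot [(0.69, array([0.438, 0.397, 0.076]))]
wrist pepper_pot [(0.78, array([0.534, 0.218, 0.071]))]
wrist jar [(0.87, array([0.432, 0.168, 0.102]))]
wrist mill [(0.61, array([0.427, 0.273, 0.14 ]))]
wrist spice_jar [(0.61, array([0.401, 0.467, 0.103])), (0.56, array([0.527, 0.329, 0.103]))]
wrist timer [(0.77, array([0.526, 0.435, 0.043]))]
wrist table_block [(0.58, array([ 0.459, -0.002,  0.033]))]
```

View pics/w1.png

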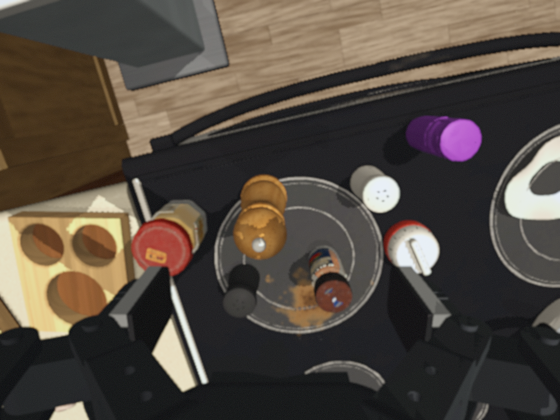

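The wrist view shows the jar lid at (161,248), mill knob (259,243), salt top (381,193), spice cap (333,293), pepper top (240,302) and table block at left. Next I'll look over the blocks.

>>> drive_tool(motion=[[[-0.118,-0.48,0],[0,0,0],0],[[-0.118,-0.48,0],[0,0,0],0],[[-0.118,-0.48,0],[0,0,0],0],[[-0.118,-0.48,0],[0,0,0],0],[[-0.118,-0.48,0],[0,0,0],0],[[-0.118,-0.48,0],[0,0,0],0],[[-0.118,-0.48,0],[0,0,0],0],[[-0.118,-0.48,0],[0,0,0],0],[[-0.118,-0.48,0],[0,0,0],0],[[-0.118,-0.48,0],[0,0,0],0]])

```text
t: 3.37
ee_pos: [0.4057, 0.0051, 0.2806]
tool_rot: [-0.0, 0.111, 0.994, 0.0]
contact_force: [-0.7, 1.2, 0.5]
opening: 0.0856
finger_force: 0.0
```

Run:
```python
from h import *
print(sense()['t'],pose()[0])
im=get_image("wrist");cv2.imwrite("pics/w2.png",im[:,:,::-1]);np.save("w2.npy",np.array(cam("wrist"),object),allow_pickle=True)
dets("wrist","salt_pot pepper_pot jar mill spice_jar table_block stove_block")
```

```text
3.3667 [0.40572516 0.00508595 0.28062447]
wrist pepper_pot [(0.76, array([0.536, 0.208, 0.068]))]
wrist jar [(0.87, array([0.437, 0.148, 0.103]))]
wrist mill [(0.94, array([0.431, 0.245, 0.066]))]
wrist spice_jar [(0.79, array([0.527, 0.314, 0.041])), (0.6, array([0.666, 0.035, 0.046]))]
wrist table_block [(0.91, array([0.472, 0.011, 0.039])), (0.63, array([0.431, 0.247, 0.068]))]
wrist stove_block [(0.88, array([ 0.48 , -0.164,  0.037]))]
```

View pics/w2.png

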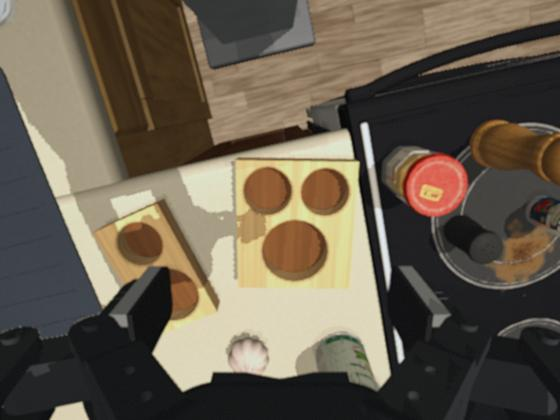

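This view shows the table block holes at (267,190), (324,191) and (295,249). The stove block holes are at (140,242) and about (172,294). Now I'll triangulate.

```bash
cat > m.py <<'E'
from h import *
from scipy.optimize import least_squares
W1=np.load("w1.npy",allow_pickle=True);W2=np.load("w2.npy",allow_pickle=True);T=cam("top");S=cam("side")
def C(w):return [np.array(x,float) for x in w]
W1=C(W1);W2=C(W2)
for n,obs in dict(jar=[(W1,(161,248)),(W2,(436,184)),(T,(270,239))],
  mill=[(W1,(259,243)),(T,(221,242))],salt=[(W1,(381,191)),(T,(173,239)),(S,(309,303))],
  spice=[(W1,(333,293)),(T,(201,201)),(S,(267,253))],pepper=[(W1,(240,303)),(W2,(487,247)),(T,(248,201))]).items():
    rs=[ray(c,u) for c,u in obs];X=tri(rs)
    print(n,X.round(4),"err px",[np.abs(proj(c,X)[0]-u).max().round(1) for c,u in obs])
def fit(n,pts,obs):
    def f(p):
        c,s=np.cos(p[2]),np.sin(p[2]);out=[]
        for cm,k,u in obs:
            x,y=pts[k];out.append(proj(cm,[p[0]+c*x-s*y,p[1]+s*x+c*y,p[3]])[0]-u)
        return np.array(out).ravel()
    r=least_squares(f,[.48,0 if n=="table" else -.17,0,.038],loss='soft_l1')
    print(n,"xy yaw topz",r.x.round(4),"res",np.abs(r.fun).max().round(1))
    p=r.x;c,s=np.cos(p[2]),np.sin(p[2])
    for k,(x,y) in pts.items(): 
        if k[0]=='h':print("  ",k,np.round([p[0]+c*x-s*y,p[1]+s*x+c*y],4))
fit("table",dict(hL=(-.044,.034),hR=(-.044,-.034),hJ=(.0315,0),c1=(-.081,-.071),c2=(-.081,.071),c3=(.081,.071),c4=(.081,-.071)),
 [(W2,'hR',(267,190)),(W2,'hL',(324,191)),(W2,'hJ',(295,249)),(W2,'c1',(237,159)),(W2,'c2',(357,160)),(W2,'c3',(352,289)),(W2,'c4',(237,288)),
  (T,'hJ',(331,217)),(T,'hL',(313,240)),(T,'hR',(338,247))])
fit("stove",dict(hS=(-.043,0),hM=(.034,0),c1=(-.08,-.046),c2=(-.08,.046),c3=(.08,.046)),
 [(W2,'hS',(140,242)),(W2,'c1',(97,233)),(W2,'c2',(164,201)),(W2,'c3',(216,307)),(T,'hM',(397,206)),(T,'hS',(402,236))])
E
python3 m.py
```

```text
jar [0.4498 0.1576 0.1005] err px [np.float64(2.0), np.float64(4.4), np.float64(1.0)]
mill [0.445  0.2682 0.1653] err px [np.float64(1.1), np.float64(0.4)]
salt [0.4512 0.397  0.0709] err px [np.float64(2.4), np.float64(1.1), np.float64(1.4)]
spice [0.543  0.3241 0.0995] err px [np.float64(1.6), np.float64(0.6), np.float64(1.5)]
pepper [0.544  0.2152 0.0762] err px [np.float64(2.1), np.float64(5.1), np.float64(1.7)]
table xy yaw topz [ 0.4788  0.0089 -0.2269  0.0398] res 2.9
   hL [0.4436 0.0519]
   hR [ 0.4283 -0.0143]
   hJ [0.5095 0.0018]
stove xy yaw topz [ 0.5049 -0.1802  0.1922  0.0188] res 5.1
   hS [ 0.4627 -0.1884]
   hM [ 0.5383 -0.1737]
```

```bash
python3 - <<'E'
from h import *
W2=[np.array(x,float) for x in np.load("w2.npy",allow_pickle=True)]
im=get_image("wrist");C=cam("wrist")
print(np.abs(C[2]-W2[2]).max(),C[3]-W2[3],pose()[0])
a=cv2.cvtColor(cv2.imread("pics/w2.png"),6).astype(np.float32);b=cv2.cvtColor(im,cv2.COLOR_RGB2GRAY).astype(np.float32)
print(cv2.phaseCorrelate(a[:260],b[:260]), sense()['joint_positions'].round(3))
np.save("w2.npy",np.array(C,object),allow_pickle=True);cv2.imwrite("pics/w2b.png",im[:,:,::-1])
# crop sheet: enlarged top-camera block area
t=get_image("top")[170:270,160:440];t=cv2.resize(t,None,fx=2.85,fy=2.85,interpolation=2)
w=cv2.resize(im[130:330,60:520],(798,347));cv2.imwrite("pics/c1.png",np.vstack([np.pad(t,((0,0),(0,0),(0,0)))[:, :798],w[:300]])[:,:,::-1]);print(t.shape)
E
cp pics/w2b.png pics/w2.png;python3 m.py|head -5
```

```text
0.0005174015654574246 [ 7.98917185e-04 -2.52720399e-04 -6.16340378e-05] [0.40579553 0.00486717 0.28073452]
((0.16566976145128365, 0.1330173093491851), 1.0120138037842488) [-0.017 -0.02   1.988 -0.     1.174 -1.366]
(285, 798, 3)
jar [0.4501 0.1573 0.0996] err px [np.float64(2.1), np.float64(4.2), np.float64(0.9)]
mill [0.445  0.2682 0.1653] err px [np.float64(1.1), np.float64(0.4)]
salt [0.4512 0.397  0.0709] err px [np.float64(2.4), np.float64(1.1), np.float64(1.4)]
spice [0.543  0.3241 0.0995] err px [np.float64(1.6), np.float64(0.6), np.float64(1.5)]
pepper [0.5444 0.215  0.0753] err px [np.float64(2.1), np.float64(4.9), np.float64(1.6)]
```

View pics/c1.png

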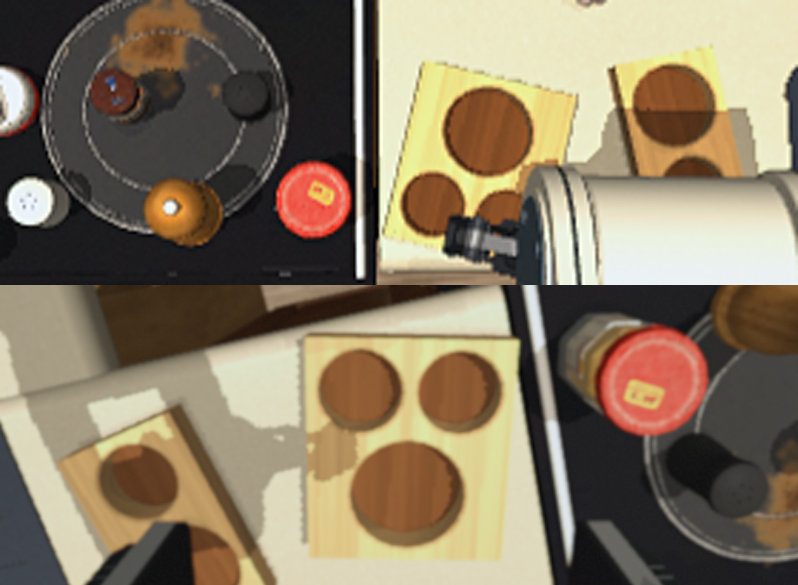

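```bash
sed -i "s/(T,(270,239))/(T,(269.8,240.2))/;s/(W2,(436,184))/(W2,(436.4,185.3))/;s/(T,(221,242))/(T,(219.6,243))/;s/(T,(173,239))/(T,(171.6,240.9))/;s/(T,(201,201))/(T,(200.4,202.6))/;s/(T,(248,201))/(T,(246.3,202.6))/;s/'c3',(352,289)/'c3',(349,287)/;s/(T,'hL',(313,240))/(T,'hL',(311.9,241.2))/;s/'hJ',(331,217)/'hJ',(331.2,216)/;s/'hJ',(295,249)/'hJ',(294.6,250.5)/;s/(267,190)/(267.5,190.5)/;s/(324,191)/(324.6,191.7)/;s/(140,242)/(140,243.5)/;s/'c1',(97,233)/'c1',(94.6,229)/" m.py
cat >> m.py <<'E'
for n,z,obs in (("jar",.1,[(W1,(161,248)),(W2,(436.4,185.3)),(T,(269.8,240.2)),(S,(327,203))]),("pepper",.075,[(W1,(240,303)),(W2,(487,247)),(T,(246.3,202.6))]),
 ("hJ",.038,[(W2,(294.6,250.5)),(W1,(76.5,294)),(T,(331.2,216))]),("hL",.038,[(W2,(324.6,191.7)),(W1,(95,240)),(T,(311.9,241.2))]),("hS",.038,[(W2,(140,243.5)),(T,(402,236))])):
    print(n,[onz(c,u,z)[:2].round(4) for c,u in obs])
E
python3 m.py
```

```text
jar [0.4492 0.1575 0.1016] err px [np.float64(2.2), np.float64(2.4), np.float64(0.1)]
mill [0.4423 0.2699 0.1737] err px [np.float64(0.5), np.float64(0.2)]
salt [0.4494 0.3982 0.0735] err px [np.float64(1.0), np.float64(0.5), np.float64(0.4)]
spice [0.5411 0.325  0.1014] err px [np.float64(2.4), np.float64(0.3), np.float64(0.9)]
pepper [0.5422 0.2163 0.0775] err px [np.float64(3.0), np.float64(3.6), np.float64(0.4)]
table xy yaw topz [ 0.4802  0.0079 -0.2328  0.0351] res 1.9
   hL [0.4452 0.0511]
   hR [ 0.4295 -0.0151]
   hJ [0.5108 0.0006]
stove xy yaw topz [ 0.5024 -0.1795  0.1835  0.0249] res 5.3
   hS [ 0.4601 -0.1873]
   hM [ 0.5358 -0.1733]
jar [array([0.4521, 0.1566]), array([0.4471, 0.1579]), array([0.4493, 0.1574]), array([0.4476, 0.1665])]
pepper [array([0.5477, 0.2157]), array([0.539 , 0.2173]), array([0.5429, 0.2153])]
hJ [array([0.5095, 0.0011]), array([ 5.091e-01, -1.000e-04]), array([ 0.5119, -0.001 ])]
hL [array([0.4446, 0.051 ]), array([0.4435, 0.0519]), array([0.4475, 0.0496])]
hS [array([ 0.459 , -0.1829]), array([ 0.4599, -0.1829])]
```

```bash
python3 -c "
from h import *
goto([.449,.398,.26],-.4)"
```

```text
shift [0.0742 0.6552 0.0345] turn [ 0.    -0.     0.113] from [0.4058 0.0047 0.2807]
```

>>> drive_tool(motion=[[[0.0742,0.6552,0.0345],[0,0,0.113],0],[[0.0742,0.6552,0.0345],[0,0,0.113],0],[[0.0742,0.6552,0.0345],[0,0,0.113],0],[[0.0742,0.6552,0.0345],[0,0,0.113],0],[[0.0742,0.6552,0.0345],[0,0,0.113],0],[[0.0742,0.6552,0.0345],[0,0,0.113],0],[[0.0742,0.6552,0.0345],[0,0,0.113],0],[[0.0742,0.6552,0.0345],[0,0,0.113],0],[[0.0742,0.6552,0.0345],[0,0,0.113],0],[[0.0742,0.6552,0.0345],[0,0,0.113],0]])

```text
t: 4.75
ee_pos: [0.4491, 0.4012, 0.2596]
tool_rot: [-0.0, 0.198, 0.98, 0.0]
contact_force: [-0.4, -0.6, 0.4]
opening: 0.0854
finger_force: 0.0
```

```bash
python3 -c "
from h import *
print(sense()['t'])
goto([.449,.398,.034],-.4)
dets('wrist','salt_pot spice_jar timer')"
```

```text
4.75
shift [-0.002  -0.0052  0.376 ] turn [ 0.    -0.     0.001] from [0.4491 0.4012 0.2596]
wrist salt_pot [(0.92, array([0.438, 0.411, 0.076]))]
wrist spice_jar [(0.84, array([0.534, 0.338, 0.104])), (0.72, array([0.4  , 0.478, 0.103]))]
wrist timer [(0.55, array([0.532, 0.448, 0.045]))]
```

>>> drive_tool(motion=[[[0,-0.002,0.2],[0,0,0],0],[[0,-0.002,0.376],[0,0,0],0],[[0,-0.002,0.376],[0,0,0],0],[[0,-0.002,0.376],[0,0,0],0],[[0,-0.002,0.376],[0,0,0],0],[[0,-0.002,0.376],[0,0,0],0],[[0,-0.002,0.376],[0,0,0],0.3],[[0,-0.002,0.376],[0,0,0],0.8],[[0,-0.002,0.376],[0,0,0],0.8],[[0,-0.002,0.376],[0,0,0],0.8]], grip_force=40)

```text
t: 5.78
ee_pos: [0.4503, 0.3973, 0.0368]
tool_rot: [0.001, 0.199, 0.98, 0.002]
contact_force: [-0.1, 0.2, 0.2]
opening: 0.0384
finger_force: 0.0
```

>>> drive_tool(motion=[[[0,0,0],[0,0,0],1],[[0,0,0],[0,0,0],1],[[0,0,0],[0,0,0],1]])

```text
t: 6.03
ee_pos: [0.4531, 0.4005, 0.0406]
tool_rot: [0.004, 0.199, 0.98, 0.005]
contact_force: [-0.6, -0.5, 26.6]
opening: 0.0013
finger_force: 15.5
```

```bash
python3 -c "
from h import *
s=sense();print(s['t'],s['opening'],s['finger_force'],pose()[0])
im=get_image('wrist');cv2.imwrite('pics/g1.png',im[:,:,::-1])
dets('wrist','salt_pot')
goto([.430,-.0155,.16],-.4)"
```

```text
6.0333 0.0012767030676784851 15.464648752547419 [0.45309399 0.40048299 0.04056399]
wrist salt_pot [(0.97, array([0.435, 0.404, 0.078]))]
shift [-0.2353 -0.6506 -0.2042] turn [ 0.007  0.004 -0.   ] from [0.4531 0.3999 0.0407]
```

View pics/g1.png

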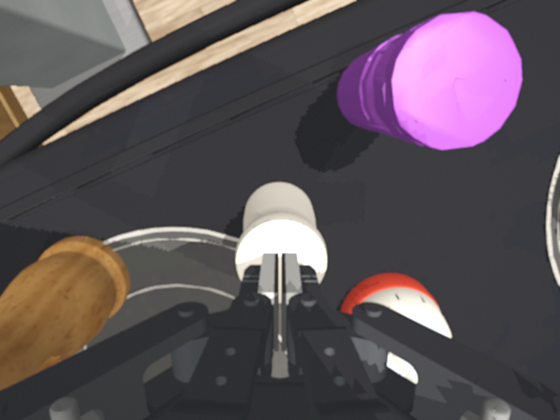

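```bash
python3 -c "
from h import *
s=get_image('side')[230:410,200:400];t=get_image('top')[170:280,90:310]
cv2.imwrite('pics/g2.png',np.hstack([cv2.resize(s,(400,360),interpolation=2),cv2.resize(t,(400,360)  ,interpolation=2)])[:,:,::-1])"
```

```text
(no output)
```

View pics/g2.png

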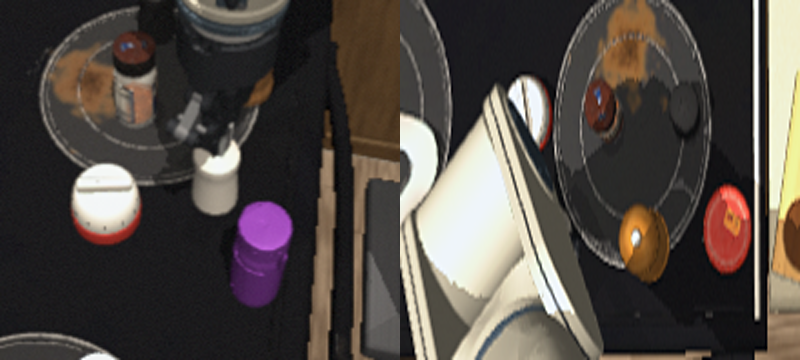

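```bash
python3 -c "
from h import *
p,r=pose();C=cam('wrist')
print(p, proj(C,[p,p+[0,0,.019],p+[0,0,.05]]).round(0), proj(cam('side'),[p,p+[0,0,.05]]).round(0),proj(cam('top'),[p]).round(0))
for z in (.04,.077):print(onz(C,(281,255),z),onz(C,(282,250),z))
print('pot base',onz(cam('side'),(306,332),.0), onz(cam('side'),(310,303),.075))
print(C[0:1], -C[2].T@C[3]-p, sense()['contact_force'],sense()['wrist_torque'])"
```

```text
[0.45306424 0.39984391 0.04068083] [[278. 245.]
 [279. 260.]
 [279. 293.]] [[305. 313.]
 [307. 297.]] [[173. 240.]]
[0.45892959 0.39889837 0.04      ] [0.4565388  0.40046995 0.04      ]
[0.44412631 0.40461421 0.077     ] [0.44223455 0.40585776 0.077     ]
pot base [0.44795274 0.4131424  0.        ] [0.44684389 0.39925642 0.075     ]
(array([[365.96152547,   0.        , 279.53960032],
       [  0.        , 365.96152547, 208.45199354],
       [  0.        ,   0.        ,   1.        ]]),) [-0.06505695  0.02643897  0.17658573] [-1.14483981 -2.32838022 27.36564976] [-0.39386358  0.12859138  0.04058387]
```

The fingers are shut, but the pot still stands in its place and the force is 27 N upward. I need a closer look before moving.

```bash
python3 -c "
from h import *
s=get_image('side');w=cv2.imread('pics/g1.png')[:,:,::-1]
a=cv2.imread('pics/side0.png')[:,:,::-1]
f=lambda x:cv2.resize(x[270:350,270:350],(390,390),interpolation=2)
cv2.imwrite('pics/g3.png',np.hstack([f(s),f(a)])[:,:,::-1])
dets('side','salt_pot timer');print(sense()['t'])"
```

```text
side salt_pot [(0.56, array([0.445, 0.417, 0.051]))]
side timer [(0.78, array([0.539, 0.456, 0.042]))]
6.4833
```

View pics/g3.png

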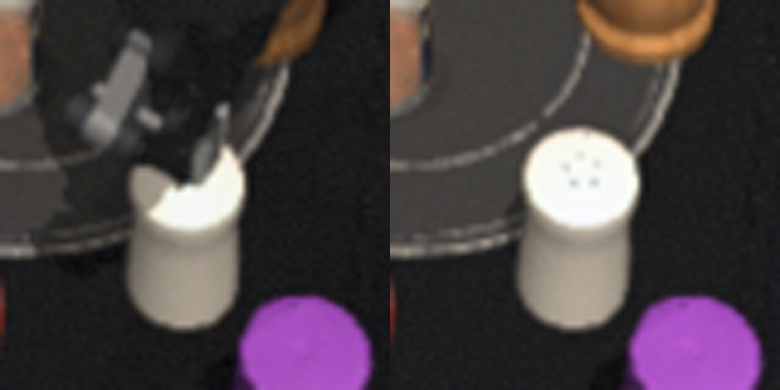

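>>> drive_tool(motion=[[[0,0,-0.02],[0,0,0],1],[[0,0,-0.1],[0,0,0],1],[[0,0,-0.2],[0,0,0],1],[[0,0,-0.2],[0,0,0],1],[[0,0,-0.2],[0,0,0],1],[[0,0,-0.2],[0,0,0],0],[[0,0,-0.2],[0,0,0],0],[[0,0,-0.2],[0,0,0],0]])

```text
t: 7.15
ee_pos: [0.448, 0.3959, 0.1535]
tool_rot: [-0.001, 0.199, 0.98, -0.001]
contact_force: [0.1, -0.2, -0.1]
opening: 0.0355
finger_force: 0.0
```

```bash
python3 -c "
from h import *
print(pose()[0],sense()['contact_force'])
s=get_image('side');w=get_image('wrist')
f=lambda x:cv2.resize(x[270:350,270:350],(390,390),interpolation=2)
cv2.imwrite('pics/g4.png',np.hstack([f(s),cv2.resize(w[90:390,130:430],(390,390))])[:,:,::-1])
C=cam('wrist');S=cam('side')
for z in (0,.05,.077): print(z,'wrist',proj(C,[.450,.400,z]).round(1),'side',proj(S,[.450,.4,z]).round(1))
dets('wrist','salt_pot')"
```

```text
[0.44797981 0.39591422 0.15353091] [ 0.13200607 -0.15535183 -0.1082798 ]
0 wrist [[284.3 184.7]] side [[306.  325.5]]
0.05 wrist [[284.9 197.8]] side [[307.4 310.9]]
0.077 wrist [[285.3 206.8]] side [[308.2 302.4]]
wrist salt_pot [(0.76, array([0.438, 0.403, 0.076]))]
```

View pics/g4.png

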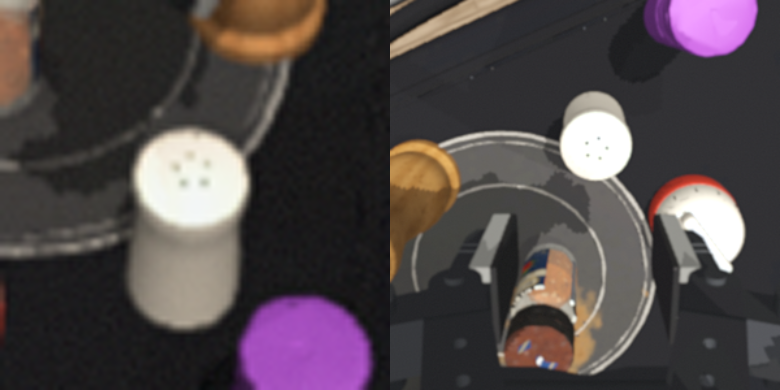

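>>> drive_tool(motion=[[[0.003,0.008,0.1],[0,0,0],0],[[0.003,0.008,0.15],[0,0,0],0],[[0.003,0.008,0.205],[0,0,0],0],[[0.003,0.008,0.205],[0,0,0],0],[[0.003,0.008,0.205],[0,0,0],0],[[0.003,0.008,0.205],[0,0,0],0],[[0.003,0.008,0.205],[0,0,0],0.4],[[0.003,0.008,0.205],[0,0,0],0.4],[[0.003,0.008,0.205],[0,0,0],0.4],[[0.003,0.008,0.205],[0,0,0],0.4]], grip_force=25)

```text
t: 8.18
ee_pos: [0.4497, 0.4024, 0.0331]
tool_rot: [0.001, 0.199, 0.98, 0.001]
contact_force: [-0.4, 0.1, 0.2]
opening: 0.0511
finger_force: 0.0
```

>>> drive_tool(motion=[[[0,0,0],[0,0,0],0.55],[[0,0,0],[0,0,0],0.55],[[0,0,0],[0,0,0],0.55]])

```text
t: 8.43
ee_pos: [0.4494, 0.402, 0.0322]
tool_rot: [0.0, 0.199, 0.98, 0.0]
contact_force: [-0.8, -0.5, 6.6]
opening: 0.0389
finger_force: 4.6
```

>>> drive_tool(motion=[[[0,0,0],[0,0,0],0.35],[[0,0,0],[0,0,0],0.35],[[0,0,0.018],[0,0,0],0.35],[[0,0,0.018],[0,0,0],0.35],[[0,0,0.018],[0,0,0],0.5],[[0,0,0.018],[0,0,0],0.55],[[0,0,0.018],[0,0,0],0.55],[[0,0,0.018],[0,0,0],0.55],[[0,0,0.018],[0,0,0],0.55]])

```text
t: 9.18
ee_pos: [0.4489, 0.4017, 0.0206]
tool_rot: [-0.0, 0.199, 0.98, -0.0]
contact_force: [-0.1, 0.3, -0.3]
opening: 0.0387
finger_force: 23.0
```

>>> drive_tool(motion=[[[0,0,0],[0,0,0],1],[[0,0,0],[0,0,0],1],[[0,0,-0.04],[0,0,0],1],[[0,0,-0.1],[0,0,0],1],[[0,0,-0.35],[0,0,0],1],[[0,0,-0.35],[0,0,0],1],[[0,0,-0.35],[0,0,0],1],[[0,0,-0.35],[0,0,0],1],[[0,0,-0.35],[0,0,0],1],[[0,0,-0.35],[0,0,0],1]], grip_force=35)

```text
t: 10.02
ee_pos: [0.4496, 0.4022, 0.2324]
tool_rot: [0.001, 0.199, 0.98, 0.001]
contact_force: [-1.2, 0.7, -0.7]
opening: 0.0385
finger_force: 35.9
```

```bash
python3 -c "
from h import *
print(sense()['opening'],sense()['finger_force'])
goto([.4295,-.0155,.22],-.4)"
```

```text
0.038461369776264076 35.90525569044985
shift [-0.2404 -0.6543  0.0189] turn [ 0.002  0.001 -0.   ] from [0.4496 0.4022 0.2324]
```

Held. I'll carry it across to the right-hand pot hole.

>>> drive_tool(motion=[[[-0.2404,-0.6543,0.019],[0,0,0],1],[[-0.2404,-0.6543,0.019],[0,0,0],1],[[-0.2404,-0.6543,0.019],[0,0,0],1],[[-0.2404,-0.6543,0.019],[0,0,0],1],[[-0.2404,-0.6543,0.019],[0,0,0],1],[[-0.2404,-0.6543,0.019],[0,0,0],1],[[-0.2404,-0.6543,0.019],[0,0,0],1],[[-0.2404,-0.6543,0.019],[0,0,0],1],[[-0.2404,-0.6543,0.019],[0,0,0],1],[[-0.2404,-0.6543,0.019],[0,0,0],1]])

```text
t: 10.85
ee_pos: [0.4268, -0.016, 0.2174]
tool_rot: [-0.002, 0.199, 0.98, -0.0]
contact_force: [1.4, 0.8, -1.8]
opening: 0.0383
finger_force: 36.1
```

```bash
python3 -c "
from h import *
goto([.4295,-.0155,.036],-.4)"
```

```text
shift [-0.0049  0.003   0.3023] turn [-0.001 -0.002  0.   ] from [ 0.4268 -0.016   0.2174]
```

>>> drive_tool(motion=[[[0,0,0.05],[0,0,0],1],[[0,0,0.1],[0,0,0],1],[[0,0,0.17],[0,0,0],1],[[0,0,0.21],[0,0,0],1],[[0,0,0.24],[0,0,0],1],[[0,0,0.26],[0,0,0],1],[[0,0,0.28],[0,0,0],1],[[0,0,0.295],[0,0,0],1],[[0,0,0.3],[0,0,0],1],[[0,0,0.3],[0,0,0],1]])

```text
t: 11.68
ee_pos: [0.4275, -0.0142, 0.038]
tool_rot: [-0.002, 0.199, 0.98, -0.0]
contact_force: [0.2, -0.0, -1.7]
opening: 0.0386
finger_force: 36.1
```

>>> drive_tool(motion=[[[0,0,0.006],[0,0,0],1],[[0,0,0.006],[0,0,0],1],[[0,0,0.006],[0,0,0],1]])

```text
t: 11.93
ee_pos: [0.4292, -0.0143, 0.036]
tool_rot: [0.0, 0.199, 0.98, 0.0]
contact_force: [1.0, 0.2, -1.2]
opening: 0.0385
finger_force: 36.1
```

>>> drive_tool(motion=[[[0,0,0.005],[0,0,0],1],[[0,0,0.005],[0,0,0],1],[[0,0,0.008],[0,0,0],1],[[0,0,0.008],[0,0,0],1]])

```text
t: 12.27
ee_pos: [0.4289, -0.0143, 0.0308]
tool_rot: [0.0, 0.199, 0.98, 0.0]
contact_force: [-0.1, 0.1, -0.6]
opening: 0.0384
finger_force: 36.1
```

>>> drive_tool(motion=[[[0,0,0],[0,0,0],0.35],[[0,0,0],[0,0,0],0.35],[[0,0,0],[0,0,0],0.3],[[0,0,-0.05],[0,0,0],0.3],[[0,0,-0.12],[0,0,0],0.3],[[0,0,-0.35],[0,0,0],0],[[0,0,-0.35],[0,0,0],0],[[0,0,-0.35],[0,0,0],0],[[0,0,-0.35],[0,0,0],0],[[0,0,-0.35],[0,0,0],0]])

```text
t: 13.1
ee_pos: [0.4317, -0.0145, 0.2453]
tool_rot: [0.004, 0.199, 0.98, 0.001]
contact_force: [-0.6, 0.2, -0.3]
opening: 0.0854
finger_force: 0.0
```

```bash
python3 -c "
from h import *
print(sense()['t'],sense()['contact_force'])
im=get_image('wrist')
dets('wrist','salt_pot table_block stove_block jar')
cv2.imwrite('pics/w3.png',im[:,:,::-1]);np.save('w3.npy',np.array(cam('wrist'),object),allow_pickle=True)
goto([.543,.217,.21],-1.2)"
```

```text
13.1 [-0.56793832  0.24695079 -0.2540892 ]
wrist salt_pot [(0.67, array([0.437, 0.147, 0.099])), (0.62, array([ 0.417, -0.013,  0.089]))]
wrist stove_block [(0.81, array([ 0.486, -0.171,  0.025]))]
wrist jar [(0.73, array([0.437, 0.145, 0.101]))]
shift [-0.0268  0.4298  0.0483] turn [-0.001 -0.002  0.509] from [ 0.4278 -0.0143  0.2393]
```

View pics/w3.png

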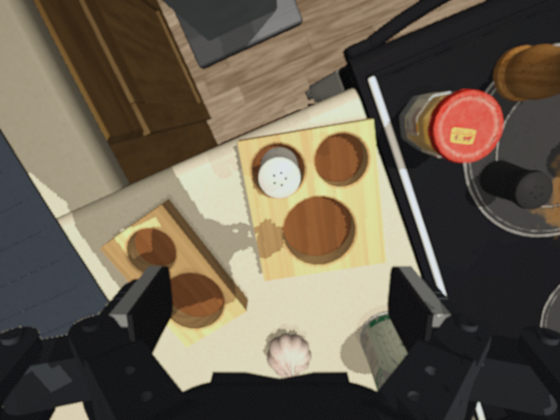

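The salt pot is in the right-hand hole at (280,179). The left hole is at (340,160), the jar hole at (319,229) and the stove holes at (152,249) and (195,299). Next is the pepper pot.

>>> drive_tool(motion=[[[-0.027,0.43,0.048],[0,0,0.509],0],[[-0.027,0.43,0.048],[0,0,0.509],0],[[-0.027,0.43,0.048],[0,0,0.509],0],[[-0.027,0.43,0.048],[0,0,0.509],0],[[-0.027,0.43,0.048],[0,0,0.509],0],[[-0.027,0.43,0.048],[0,0,0.509],0],[[-0.027,0.43,0.048],[0,0,0.509],0],[[-0.027,0.43,0.048],[0,0,0.509],0],[[-0.027,0.43,0.048],[0,0,0.509],0]])

```text
t: 14.15
ee_pos: [0.5436, 0.2178, 0.2098]
tool_rot: [-0.001, 0.563, 0.826, -0.002]
contact_force: [0.5, 0.4, -0.2]
opening: 0.085
finger_force: 0.0
```

```bash
cat >> m.py <<'E'
W3=C(np.load("w3.npy",allow_pickle=True))
fit("table",dict(hL=(-.044,.034),hR=(-.044,-.034),hJ=(.0315,0),c1=(-.081,-.071),c2=(-.081,.071),c3=(.081,.071),c4=(.081,-.071)),
 [(W3,'hL',(340,160)),(W3,'hJ',(319,229)),(W3,'c1',(239,140)),(W3,'c2',(375,119)),(W3,'c3',(384,262)),(W3,'c4',(259,279)),(W2,'hR',(267,190)),(W2,'hL',(324,191)),(W2,'hJ',(295,249))])
fit("stove",dict(hS=(-.043,0),hM=(.034,0),c1=(-.08,-.046),c2=(-.08,.046),c3=(.08,.046)),
 [(W3,'hS',(152,249)),(W3,'c1',(103,245)),(W3,'c2',(169,202)),(W3,'c3',(246,307)),(W3,'hM',(195,299)),(T,'hM',(397,206)),(T,'hS',(402,236)),(W2,'hS',(140,243.5))])
print("pepper",onz(W3,(530,188),.073),"jar",onz(W3,(467,127),.1))
E
python3 - <<'E'
exec(open('m.py').read())
print(pose()[0]);dets('wrist','pepper_pot');goto([.543,.217,.021],-1.2)
E
```

```text
jar [0.4492 0.1575 0.1016] err px [np.float64(2.2), np.float64(2.4), np.float64(0.1)]
mill [0.4423 0.2699 0.1737] err px [np.float64(0.5), np.float64(0.2)]
salt [0.4494 0.3982 0.0735] err px [np.float64(1.0), np.float64(0.5), np.float64(0.4)]
spice [0.5411 0.325  0.1014] err px [np.float64(2.4), np.float64(0.3), np.float64(0.9)]
pepper [0.5422 0.2163 0.0775] err px [np.float64(3.0), np.float64(3.6), np.float64(0.4)]
table xy yaw topz [ 0.4802  0.0079 -0.2328  0.0351] res 1.9
   hL [0.4452 0.0511]
   hR [ 0.4295 -0.0151]
   hJ [0.5108 0.0006]
stove xy yaw topz [ 0.5024 -0.1795  0.1835  0.0249] res 5.3
   hS [ 0.4601 -0.1873]
   hM [ 0.5358 -0.1733]
jar [array([0.4521, 0.1566]), array([0.4471, 0.1579]), array([0.4493, 0.1574]), array([0.4476, 0.1665])]
pepper [array([0.5477, 0.2157]), array([0.539 , 0.2173]), array([0.5429, 0.2153])]
hJ [array([0.5095, 0.0011]), array([ 5.091e-01, -1.000e-04]), array([ 0.5119, -0.001 ])]
hL [array([0.4446, 0.051 ]), array([0.4435, 0.0519]), array([0.4475, 0.0496])]
hS [array([ 0.459 , -0.1829]), array([ 0.4599, -0.1829])]
table xy yaw topz [ 0.4743  0.0087 -0.2543  0.0281] res 5.8
   hL [0.4402 0.0526]
   hR [ 0.4231 -0.0132]
   hJ [0.5048 0.0007]
stove xy yaw topz [ 0.4967 -0.1781  0.195   0.0186] res 8.2
   hS [ 0.4545 -0.1864]
   hM [ 0.53   -0.1715]
pepper [0.52829551 0.20994198 0.073     ] jar [0.44096227 0.15480308 0.1       ]
[0.54361341 0.21776823 0.20980767]
wrist pepper_pot [(0.71, array([0.542, 0.221, 0.077]))]
shift [0.0016 0.001  0.3163] turn [-0.002  0.     0.001] from [0.5433 0.2161 0.2108]
```

>>> drive_tool(motion=[[[0,0,0.07],[0,0,0],0],[[0,0,0.14],[0,0,0],0],[[0,0,0.21],[0,0,0],0],[[0,0,0.27],[0,0,0],0],[[0,0,0.3165],[0,0,0],0],[[0,0,0.3165],[0,0,0],0],[[0,0,0.3165],[0,0,0],0.3],[[0,0,0.3165],[0,0,0],0.5],[[0,0,0.3165],[0,0,0],0.6],[[0,0,0.3165],[0,0,0],0.7]], grip_force=35)

```text
t: 15.08
ee_pos: [0.5459, 0.2173, 0.0245]
tool_rot: [0.001, 0.565, 0.825, 0.002]
contact_force: [-1.1, -1.0, 12.8]
opening: 0.039
finger_force: 17.7
```

>>> drive_tool(motion=[[[0,0,0],[0,0,0],1],[[0,0,0],[0,0,0],1]])

```text
t: 15.25
ee_pos: [0.5459, 0.2175, 0.0248]
tool_rot: [0.001, 0.564, 0.825, 0.002]
contact_force: [-0.9, -1.5, 8.3]
opening: 0.0379
finger_force: 34.4
```

>>> drive_tool(motion=[[[0,0,0],[0,0,0],0.35],[[0,0,0],[0,0,0],0.35],[[0,0,0.002],[0,0,0],0.35],[[0,0,0.002],[0,0,0],0.35],[[0,0,0.002],[0,0,0],0.5],[[0,0,0.002],[0,0,0],0.55],[[0,0,0.002],[0,0,0],0.55],[[0,0,0.002],[0,0,0],1],[[0,0,0.002],[0,0,0],1]])

```text
t: 16.0
ee_pos: [0.5444, 0.2169, 0.0212]
tool_rot: [-0.0, 0.565, 0.825, -0.0]
contact_force: [-1.8, -1.4, 5.4]
opening: 0.0385
finger_force: 34.8
```

>>> drive_tool(motion=[[[0,0,-0.03],[0,0,0],1],[[0,0,-0.1],[0,0,0],1],[[0,0,-0.33],[0,0,0],1],[[0,0,-0.33],[0,0,0],1],[[0,0,-0.33],[0,0,0],1],[[0,0,-0.33],[0,0,0],1],[[0,0,-0.33],[0,0,0],1],[[0,0,-0.33],[0,0,0],1]])

```text
t: 16.67
ee_pos: [0.5442, 0.2169, 0.2189]
tool_rot: [0.0, 0.565, 0.825, 0.0]
contact_force: [0.6, -0.5, -2.8]
opening: 0.0383
finger_force: 36.2
```

```bash
python3 -c "
from h import *
print(sense()['opening'],sense()['finger_force'])
goto([.4452,.0511,.2],-1.2)"
```

```text
0.0383457849852198 36.213945122981386
shift [-0.1977 -0.2541  0.0313] turn [ 0. -0.  0.] from [0.5442 0.2169 0.2189]
```

>>> drive_tool(motion=[[[-0.198,-0.254,0.03],[0,0,0],1],[[-0.198,-0.254,0.03],[0,0,0],1],[[-0.198,-0.254,0.03],[0,0,0],1],[[-0.198,-0.254,0.03],[0,0,0],1],[[-0.198,-0.254,0.03],[0,0,0],1],[[-0.198,-0.254,0.03],[0,0,0],1],[[-0.198,-0.254,0.03],[0,0,0],1],[[-0.198,-0.254,0.03],[0,0,0],1]])

```text
t: 17.33
ee_pos: [0.4449, 0.051, 0.1997]
tool_rot: [-0.001, 0.565, 0.825, -0.001]
contact_force: [1.0, -0.0, -1.7]
opening: 0.0379
finger_force: 36.3
```

```bash
python3 -c "
from h import *
im=get_image('wrist');C=cam('wrist')
dets('wrist','salt_pot pepper_pot table_block')
goto([.4452,.0511,.0325],-1.2)"
```

```text
wrist salt_pot [(0.93, array([ 0.414, -0.003,  0.088]))]
wrist pepper_pot [(0.76, array([0.444, 0.058, 0.252]))]
wrist table_block [(0.88, array([0.48 , 0.047, 0.04 ]))]
shift [-0.0007 -0.0011  0.2803] turn [-0.    -0.     0.001] from [0.4457 0.0517 0.2007]
```

>>> drive_tool(motion=[[[0,0,0.06],[0,0,0],1],[[0,0,0.12],[0,0,0],1],[[0,0,0.17],[0,0,0],1],[[0,0,0.21],[0,0,0],1],[[0,0,0.24],[0,0,0],1],[[0,0,0.26],[0,0,0],1],[[0,0,0.27],[0,0,0],1],[[0,0,0.278],[0,0,0],1],[[0,0,0.28],[0,0,0],1],[[0,0,0.281],[0,0,0],1]])

```text
t: 18.42
ee_pos: [0.4459, 0.0512, 0.0327]
tool_rot: [0.0, 0.564, 0.825, 0.0]
contact_force: [0.4, -0.3, -1.6]
opening: 0.038
finger_force: 36.3
```

>>> drive_tool(motion=[[[0,0,0],[0,0,0],1],[[0,0,0.001],[0,0,0],1]])

```text
t: 18.58
ee_pos: [0.4461, 0.0511, 0.0325]
tool_rot: [0.001, 0.565, 0.825, 0.001]
contact_force: [0.6, 0.5, -2.0]
opening: 0.0381
finger_force: 36.3
```

Well inside the hole and about 1–2 mm above the floor, so I'll release it here.

>>> drive_tool(motion=[[[0,0,0.001],[0,0,0],1],[[0,0,0.001],[0,0,0],0.35],[[0,0,0],[0,0,0],0.35],[[0,0,0],[0,0,0],0.3],[[0,0,-0.05],[0,0,0],0.3],[[0,0,-0.12],[0,0,0],0.3],[[0,0,-0.31],[0,0,0],0],[[0,0,-0.31],[0,0,0],0],[[0,0,-0.31],[0,0,0],0],[[0,0,-0.31],[0,0,0],0]])

```text
t: 19.42
ee_pos: [0.4495, 0.0513, 0.2244]
tool_rot: [0.005, 0.565, 0.825, 0.004]
contact_force: [-0.0, -0.1, -0.0]
opening: 0.0853
finger_force: 0.0
```

```bash
python3 -c "
from h import *
print(sense()['t'])
goto([.449,.158,.2],-.233)"
```

```text
19.4167
shift [0.1661 0.0632 0.0408] turn [ 0.006  0.006 -0.615] from [0.4495 0.0513 0.2244]
```

>>> drive_tool(motion=[[[0.163,0.067,0.04],[0,0,-0.615],0],[[0.163,0.067,0.04],[0,0,-0.615],0],[[0.163,0.067,0.04],[0,0,-0.615],0],[[0.163,0.067,0.04],[0,0,-0.615],0],[[0.163,0.067,0.04],[0,0,-0.615],0],[[0.163,0.067,0.04],[0,0,-0.615],0],[[0.163,0.067,0.04],[0,0,-0.615],0],[[0.163,0.067,0.04],[0,0,-0.615],0],[[0.163,0.067,0.04],[0,0,-0.615],0],[[0.163,0.067,0.04],[0,0,-0.615],0]])

```text
t: 20.25
ee_pos: [0.4472, 0.1566, 0.1936]
tool_rot: [-0.0, 0.118, 0.993, -0.0]
contact_force: [-0.1, 0.4, 0.6]
opening: 0.0856
finger_force: 0.0
```

```bash
python3 -c "
from h import *
im=get_image('wrist');cv2.imwrite('pics/w4.png',im[:,:,::-1]);np.save('w4.npy',np.array(cam('wrist'),object),allow_pickle=True)
dets('wrist','jar salt_pot pepper_pot')
goto([.449,.158,.05],-.233)"
```

```text
wrist jar [(0.88, array([0.439, 0.157, 0.103]))]
wrist salt_pot [(0.72, array([ 0.423, -0.004,  0.087])), (0.59, array([0.528, 0.32 , 0.096]))]
wrist pepper_pot [(0.96, array([0.443, 0.057, 0.087]))]
shift [-0.0021  0.0028  0.2396] turn [-0.    -0.    -0.001] from [0.4474 0.1567 0.1937]
```

View pics/w4.png

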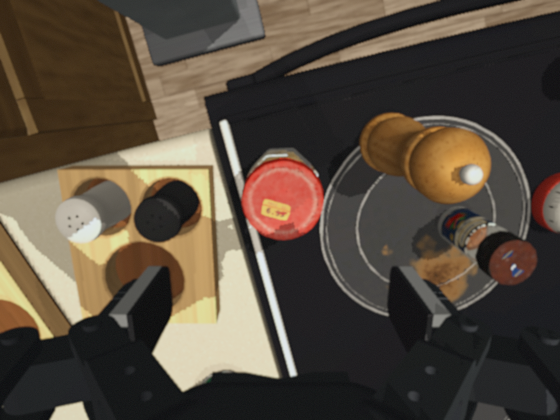

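Both pots are seated, at (92,220) and (167,212). The jar lid centre is at (283,199), the mill knob at (472,174) and the spice cap at (508,256).

```bash
python3 -c "
from h import *
C=cam('wrist');print('jar',onz(C,(283,199),.1),'mill',onz(C,(472,174),.168),'spice',onz(C,(508,256),.103), 'hJ',onz(C,(147,280),.038),proj(C,[[.449,.158,.1]]))
p,r=pose();print(p);goto([.449,.158,.038],-.233)"
```

```text
jar [0.44729842 0.16010776 0.1       ] mill [0.44109973 0.2712929  0.168     ] spice [0.53441523 0.32549461 0.103     ] hJ [0.5126225  0.00441105 0.038     ] [[280.82778017 201.72161581]]
[0.44738244 0.15666018 0.19373026]
shift [-0.0021  0.0028  0.2596] turn [-0.    -0.    -0.001] from [0.4474 0.1567 0.1937]
```

>>> drive_tool(motion=[[[0,0.004,0.05],[0,0,0],0],[[0,0.004,0.11],[0,0,0],0],[[0,0.004,0.17],[0,0,0],0],[[0,0.004,0.22],[0,0,0],0],[[0,0.004,0.26],[0,0,0],0],[[0,0.004,0.26],[0,0,0],0],[[0,0.004,0.26],[0,0,0],0],[[0,0.004,0.26],[0,0,0],0.2],[[0,0.004,0.26],[0,0,0],0.3],[[0,0.004,0.26],[0,0,0],0.4]], grip_force=60)

```text
t: 21.33
ee_pos: [0.4496, 0.1594, 0.04]
tool_rot: [0.002, 0.117, 0.993, 0.001]
contact_force: [-1.9, -1.2, 5.8]
opening: 0.0624
finger_force: 63.8
```

>>> drive_tool(motion=[[[0,0,0],[0,0,0],1],[[0,0,0],[0,0,0],1],[[0,0,0],[0,0,0],1]])

```text
t: 21.58
ee_pos: [0.4495, 0.1594, 0.04]
tool_rot: [0.002, 0.117, 0.993, 0.001]
contact_force: [-0.5, -1.0, 5.8]
opening: 0.0627
finger_force: 63.8
```

>>> drive_tool(motion=[[[0,0,-0.02],[0,0,0],1],[[0,0,-0.06],[0,0,0],1],[[0,0,-0.12],[0,0,0],1],[[0,0,-0.25],[0,0,0],1],[[0,0,-0.25],[0,0,0],1],[[0,0,-0.25],[0,0,0],1],[[0,0,-0.25],[0,0,0],1],[[0,0,-0.25],[0,0,0],1]])

```text
t: 22.25
ee_pos: [0.4471, 0.1588, 0.1878]
tool_rot: [0.0, 0.117, 0.993, -0.0]
contact_force: [-0.3, -1.1, -5.6]
opening: 0.0624
finger_force: 68.5
```

```bash
python3 -c "
from h import *
s=sense();print(s['opening'],s['finger_force'],s['contact_force'])
dets('wrist','jar')
goto([.510,.0006,.19],-.233)"
```

```text
0.062419250293560824 68.48996043205261 [-0.33429748 -1.11579044 -5.56476839]
wrist jar [(0.91, array([0.434, 0.158, 0.247]))]
shift [-0.1641 -0.2315 -0.0061] turn [-0.001 -0.002 -0.001] from [0.4464 0.1585 0.1864]
```

>>> drive_tool(motion=[[[-0.165,-0.232,-0.005],[0,0,0],1],[[-0.165,-0.232,-0.005],[0,0,0],1],[[-0.165,-0.232,-0.005],[0,0,0],1],[[-0.165,-0.232,-0.005],[0,0,0],1],[[-0.165,-0.232,-0.005],[0,0,0],1],[[-0.165,-0.232,-0.005],[0,0,0],1],[[-0.165,-0.232,-0.005],[0,0,0],1],[[-0.165,-0.232,-0.005],[0,0,0],1]])

```text
t: 23.02
ee_pos: [0.5107, 0.0015, 0.1895]
tool_rot: [-0.002, 0.116, 0.993, 0.0]
contact_force: [-0.1, -0.6, -5.2]
opening: 0.0624
finger_force: 69.1
```

```bash
python3 -c "
from h import *
goto([.510,.0006,.055],-.233)"
```

```text
shift [ 1.000e-04 -1.700e-03  2.242e-01] turn [-0.    -0.002 -0.   ] from [0.5107 0.0015 0.1895]
```

>>> drive_tool(motion=[[[0,-0.001,0.05],[0,0,0],1],[[0,-0.001,0.1],[0,0,0],1],[[0,-0.001,0.14],[0,0,0],1],[[0,-0.001,0.17],[0,0,0],1],[[0,-0.001,0.19],[0,0,0],1],[[0,-0.001,0.205],[0,0,0],1],[[0,-0.001,0.215],[0,0,0],1],[[0,-0.001,0.222],[0,0,0],1],[[0,-0.001,0.226],[0,0,0],1],[[0,-0.001,0.228],[0,0,0],1]])

```text
t: 23.85
ee_pos: [0.5122, 0.0004, 0.0542]
tool_rot: [0.0, 0.116, 0.993, 0.0]
contact_force: [-0.2, 0.1, -5.8]
opening: 0.0624
finger_force: 69.2
```

>>> drive_tool(motion=[[[0,0,0],[0,0,0],1],[[0,0,0.002],[0,0,0],1]])

```text
t: 24.02
ee_pos: [0.5125, 0.0001, 0.0534]
tool_rot: [0.001, 0.117, 0.993, 0.0]
contact_force: [0.4, 0.9, -5.2]
opening: 0.0624
finger_force: 69.2
```

>>> drive_tool(motion=[[[0,0,0.002],[0,0,0],1],[[0,0,0.004],[0,0,0],1],[[0,0,0.004],[0,0,0],1]])

```text
t: 24.27
ee_pos: [0.5123, -0.0, 0.0507]
tool_rot: [0.0, 0.117, 0.993, 0.0]
contact_force: [0.3, 0.6, -2.7]
opening: 0.0625
finger_force: 69.5
```

>>> drive_tool(motion=[[[0,0,0],[0,0,0],0],[[0,0,0],[0,0,0],0],[[0,0,0],[0,0,0],0],[[0,0,-0.03],[0,0,0],0],[[0,0,-0.1],[0,0,0],0],[[0,0,-0.17],[0,0,0],0],[[0,0,-0.33],[0,0,0],0],[[0,0,-0.33],[0,0,0],0],[[0,0,-0.33],[0,0,0],0],[[0,0,-0.33],[0,0,0],0]])

```text
t: 25.1
ee_pos: [0.5148, 0.0001, 0.2534]
tool_rot: [0.005, 0.117, 0.993, 0.0]
contact_force: [-0.3, -0.0, 0.6]
opening: 0.0852
finger_force: 0.0
```

```bash
python3 -c "
from h import *
print(sense()['t'],pose()[0])
dets('top','jar salt_pot pepper_pot mill spice_jar')
goto([.442,.270,.25],.19)"
```

```text
25.1 [5.14827981e-01 6.64738012e-05 2.53417381e-01]
top jar [(0.97, array([0.506, 0.015, 0.11 ]))]
top salt_pot [(0.57, array([ 0.429, -0.009,  0.08 ]))]
top pepper_pot [(0.65, array([0.444, 0.057, 0.087])), (0.61, array([0.467, 0.037, 0.039]))]
top mill [(0.62, array([0.443, 0.261, 0.149])), (0.58, array([0.507, 0.008, 0.111]))]
top spice_jar [(0.87, array([0.539, 0.325, 0.106])), (0.86, array([0.402, 0.469, 0.103]))]
shift [ 0.2158  0.4109 -0.0052] turn [-0.    -0.002 -0.27 ] from [5.108e-01 1.000e-04 2.466e-01]
```

>>> drive_tool(motion=[[[0.216,0.411,0],[0,0,-0.27],0],[[0.216,0.411,0],[0,0,-0.27],0],[[0.216,0.411,0],[0,0,-0.27],0],[[0.216,0.411,0],[0,0,-0.27],0],[[0.216,0.411,0],[0,0,-0.27],0],[[0.216,0.411,0],[0,0,-0.27],0],[[0.216,0.411,0],[0,0,-0.27],0],[[0.216,0.411,0],[0,0,-0.27],0],[[0.216,0.411,0],[0,0,-0.27],0]])

```text
t: 26.15
ee_pos: [0.4419, 0.2711, 0.247]
tool_rot: [-0.001, -0.097, 0.995, -0.001]
contact_force: [-0.0, -0.2, 0.7]
opening: 0.0856
finger_force: 0.0
```

```bash
python3 -c "
from h import *
dets('wrist','mill')
C=cam('wrist');print(proj(C,[.442,.27,.168]))
im=get_image('wrist');hsv=cv2.cvtColor(im,cv2.COLOR_RGB2HSV)
m=cv2.inRange(hsv,(8,110,90),(22,255,255));n,l,st,c=cv2.connectedComponentsWithStats(m)
for i in np.argsort(-st[1:,4])[:3]+1: print(st[i],c[i])
goto([.442,.270,.113],.19)"
```

```text
wrist mill [(0.81, array([0.432, 0.265, 0.146]))]
[[279.20826318 204.24305695]]
[   0   66  129  185 5927] [ 72.63404758 154.98582757]
[ 252  140   61   84 3788] [281.77692714 181.99841605]
[   0  168   45   55 1014] [ 21.39447732 189.50591716]
shift [0.0006 0.002  0.2243] turn [-0.    -0.001 -0.   ] from [0.4428 0.2691 0.2476]
```

>>> drive_tool(motion=[[[0,0,0.05],[0,0,0],0],[[0,0,0.1],[0,0,0],0],[[0,0,0.15],[0,0,0],0],[[0,0,0.19],[0,0,0],0],[[0,0,0.224],[0,0,0],0],[[0,0,0.224],[0,0,0],0],[[0,0,0.224],[0,0,0],0.2],[[0,0,0.224],[0,0,0],0.35],[[0,0,0.224],[0,0,0],0.42],[[0,0,0.224],[0,0,0],0.45]], grip_force=40)

```text
t: 27.13
ee_pos: [0.444, 0.2704, 0.1155]
tool_rot: [0.001, -0.095, 0.995, 0.001]
contact_force: [0.2, -0.1, -0.4]
opening: 0.0469
finger_force: 0.0
```

>>> drive_tool(motion=[[[0,0,0],[0,0,0],0.5],[[0,0,0],[0,0,0],0.5],[[0,0,0],[0,0,0],0.5]])

```text
t: 27.38
ee_pos: [0.4431, 0.2702, 0.1145]
tool_rot: [0.0, -0.095, 0.995, 0.0]
contact_force: [0.3, 0.2, -0.8]
opening: 0.0428
finger_force: 0.0
```

No contact at the 48 mm head. Together with the salt slip, this means the pads sit about 30 mm higher than the stated TCP implies. I'll regrip lower.

>>> drive_tool(motion=[[[0,0,0],[0,0,0],0.2],[[0,0,0],[0,0,0],0.2],[[0,0,0],[0,0,0],0.2],[[0,0,0.012],[0,0,0],0.2],[[0,0,0.023],[0,0,0],0.2],[[0,0,0.023],[0,0,0],0.3],[[0,0,0.023],[0,0,0],0.4],[[0,0,0.023],[0,0,0],0.5],[[0,0,0.023],[0,0,0],0.5],[[0,0,0.023],[0,0,0],0.5]], grip_force=30)

```text
t: 28.22
ee_pos: [0.4429, 0.27, 0.1002]
tool_rot: [-0.0, -0.095, 0.995, -0.0]
contact_force: [-0.4, -0.2, -1.3]
opening: 0.0466
finger_force: 30.9
```

```bash
python3 -c "
from h import *
s=get_image('side');
f=lambda x,a,b,c,d:cv2.resize(x[a:b,c:d],(390,390),interpolation=2)
w=get_image('wrist')
cv2.imwrite('pics/g5.png',np.hstack([f(s,170,300,260,390),f(w,60,300,160,400)])[:,:,::-1])"
```

```text
(no output)
```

View pics/g5.png

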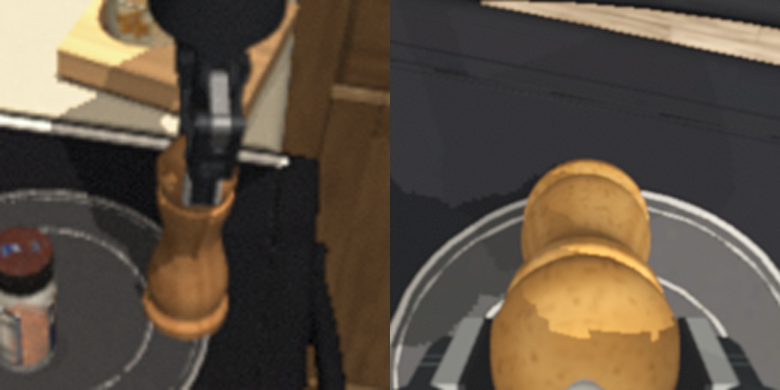

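The grip is on the head, at an opening of 47 mm. I'll lift, and refine the stove holes from the top camera meanwhile.

>>> drive_tool(motion=[[[0,0,0],[0,0,0],1],[[0,0,0],[0,0,0],1],[[0,0,-0.02],[0,0,0],1],[[0,0,-0.07],[0,0,0],1],[[0,0,-0.13],[0,0,0],1],[[0,0,-0.19],[0,0,0],1],[[0,0,-0.25],[0,0,0],1],[[0,0,-0.26],[0,0,0],1],[[0,0,-0.26],[0,0,0],1]], grip_force=50)

```text
t: 29.07
ee_pos: [0.4444, 0.2709, 0.259]
tool_rot: [0.003, -0.095, 0.995, 0.001]
contact_force: [0.1, 0.3, -2.4]
opening: 0.0451
finger_force: 51.8
```

```bash
python3 -c "
from h import *
s=sense();print(s['opening'],s['finger_force'],s['contact_force'])
im=get_image('top');T=cam('top')
hsv=cv2.cvtColor(im,cv2.COLOR_RGB2HSV)
m=cv2.inRange(hsv,(3,90,40),(16,255,150));m[:,:370]=0;m[:,430:]=0;m[:180]=0;m[260:]=0
m=cv2.morphologyEx(m,cv2.MORPH_OPEN,np.ones((3,3)))
n,l,st,c=cv2.connectedComponentsWithStats(m)
for i in range(1,n):
  if st[i,4]>60: print(st[i],c[i],onz(T,c[i],.038).round(4))
cn=cv2.inRange(hsv,(15,60,120),(32,255,255));cn[:,:370]=0;cn[:,430:]=0;cn[:180]=0;cn[260:]=0
ys,xs=np.nonzero(cn|m);r=cv2.minAreaRect(np.stack([xs,ys],1).astype(np.float32));print(r,onz(T,r[0],.03))
goto([.536,-.171,.25],.19)"
```

```text
0.045124809522445415 51.782770918216556 [ 0.08618191  0.282538   -2.41553453]
[383 193  27  28 569] [396.34446397 206.34446397] [ 0.5365 -0.1708  0.038 ]
[396 225  17  22 294] [403.94897959 235.37755102] [ 0.4615 -0.188   0.038 ]
((397.7190246582031, 219.44943237304688), (63.26047897338867, 38.67583465576172), 77.00537872314453) [ 0.50306115 -0.17559693  0.03      ]
shift [-0.0129 -0.7512  0.0107] turn [0.    0.001 0.   ] from [0.4431 0.2701 0.2567]
```

>>> drive_tool(motion=[[[-0.013,-0.75,0.01],[0,0,0],1],[[-0.013,-0.75,0.01],[0,0,0],1],[[-0.013,-0.75,0.01],[0,0,0],1],[[-0.013,-0.75,0.01],[0,0,0],1],[[-0.013,-0.75,0.01],[0,0,0],1],[[-0.013,-0.75,0.01],[0,0,0],1],[[-0.013,-0.75,0.01],[0,0,0],1],[[-0.013,-0.75,0.01],[0,0,0],1],[[-0.013,-0.75,0.01],[0,0,0],1],[[-0.013,-0.75,0.01],[0,0,0],1]])

```text
t: 29.95
ee_pos: [0.5273, -0.1394, 0.2478]
tool_rot: [-0.002, -0.095, 0.995, 0.001]
contact_force: [-0.3, 1.0, -1.7]
opening: 0.0456
finger_force: 52.0
```

>>> drive_tool(motion=[[[0,0,0],[0,0,0],1],[[0,0,0],[0,0,0],1],[[0,0,0],[0,0,0],1],[[0,0,0],[0,0,0],1]])

```text
t: 30.28
ee_pos: [0.5278, -0.1365, 0.2491]
tool_rot: [-0.001, -0.095, 0.995, 0.001]
contact_force: [0.1, 0.3, 0.0]
opening: 0.0452
finger_force: 52.1
```

```bash
python3 -c "
from h import *
print(sense()['opening'],sense()['t'])
im=get_image('wrist');cv2.imwrite('pics/w5.png',im[:,:,::-1]);np.save('w5.npy',np.array(cam('wrist'),object),allow_pickle=True)
C=cam('wrist')
th=np.arange(0,6.3,1.57)
print('pred hM',proj(C,[[.5365+.038*np.cos(a),-.171+.038*np.sin(a),.038] for a in th]).round(0).tolist(),'hS',proj(C,[[.461+.029*np.cos(a),-.185+.029*np.sin(a),.038] for a in th]).round(0).tolist())
goto([.536,-.171,.115],.19)"
```

```text
0.04519922818106255 30.2833
pred hM [[240.0, 208.0], [280.0, 181.0], [251.0, 139.0], [210.0, 168.0], [239.0, 208.0]] hS [[240.0, 129.0], [272.0, 106.0], [249.0, 71.0], [216.0, 95.0], [239.0, 129.0]]
shift [-0.0023 -0.0595  0.2243] turn [ 0.001 -0.001  0.001] from [ 0.5281 -0.1363  0.2496]
```

View pics/w5.png

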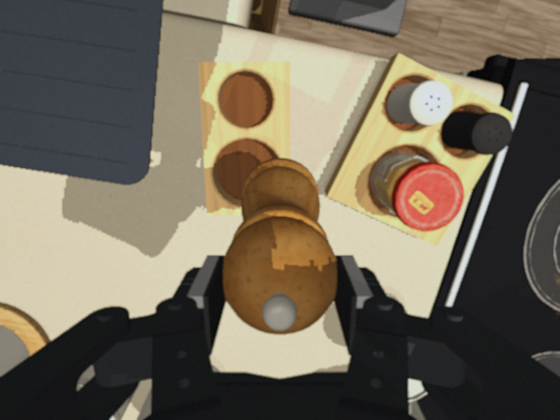

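The left view confirms the stove holes where predicted, at (245,100) and about (245,172). The mill hangs straight. All three table items are seated.

>>> drive_tool(motion=[[[-0.002,-0.03,0],[0,0,0],1],[[-0.002,-0.0595,0.02],[0,0,0],1],[[-0.002,-0.0595,0.05],[0,0,0],1],[[-0.002,-0.0595,0.09],[0,0,0],1],[[-0.002,-0.0595,0.13],[0,0,0],1],[[-0.002,-0.0595,0.16],[0,0,0],1],[[-0.002,-0.0595,0.18],[0,0,0],1],[[-0.002,-0.0595,0.195],[0,0,0],1],[[-0.002,-0.0595,0.21],[0,0,0],1],[[-0.002,-0.0595,0.22],[0,0,0],1]])

```text
t: 31.17
ee_pos: [0.5371, -0.1721, 0.1182]
tool_rot: [0.0, -0.095, 0.995, -0.0]
contact_force: [0.3, -0.3, -2.3]
opening: 0.0455
finger_force: 52.2
```

>>> drive_tool(motion=[[[0,0,0],[0,0,0],1],[[0,0,0.004],[0,0,0],1],[[0,0,0.006],[0,0,0],1]])

```text
t: 31.42
ee_pos: [0.5373, -0.1727, 0.1156]
tool_rot: [0.001, -0.095, 0.995, -0.0]
contact_force: [0.1, -0.0, -1.5]
opening: 0.0454
finger_force: 52.2
```

>>> drive_tool(motion=[[[0,0.002,0.003],[0,0,0],1],[[0,0.002,0.006],[0,0,0],1],[[0,0.002,0.007],[0,0,0],1],[[0,0.002,0.007],[0,0,0],1]])

```text
t: 31.75
ee_pos: [0.5366, -0.1713, 0.1109]
tool_rot: [0.0, -0.095, 0.995, -0.0]
contact_force: [-0.2, -0.6, -1.0]
opening: 0.0454
finger_force: 52.2
```

>>> drive_tool(motion=[[[0,0,0.001],[0,0,0],1],[[0,0,0.001],[0,0,0],0.3],[[0,0,0],[0,0,0],0],[[0,0,0],[0,0,0],0],[[0,0,-0.03],[0,0,0],0],[[0,0,-0.09],[0,0,0],0],[[0,0,-0.15],[0,0,0],0],[[0,0,-0.2],[0,0,0],0],[[0,0,-0.23],[0,0,0],0],[[0,0,-0.23],[0,0,0],0]])

```text
t: 32.58
ee_pos: [0.5391, -0.1722, 0.2537]
tool_rot: [0.004, -0.095, 0.995, -0.002]
contact_force: [0.2, 0.2, -0.1]
opening: 0.0855
finger_force: 0.0
```

```bash
python3 -c "
from h import *
print(sense()['t'])
dets('top','mill spice_jar');dets('wrist','mill')
goto([.540,.325,.22],.19)"
```

```text
32.5833
top mill [(0.88, array([ 0.53 , -0.155,  0.092]))]
top spice_jar [(0.8, array([0.404, 0.47 , 0.102]))]
shift [-0.1637  0.8103  0.0461] turn [ 0.001 -0.002  0.   ] from [ 0.5355 -0.171   0.2472]
```

>>> drive_tool(motion=[[[-0.08,0.41,0.02],[0,0,0],0],[[-0.08,0.41,0.02],[0,0,0],0],[[-0.08,0.41,0.02],[0,0,0],0],[[-0.08,0.41,0.02],[0,0,0],0],[[-0.08,0.41,0.02],[0,0,0],0],[[-0.164,0.81,0.046],[0,0,0],0],[[-0.164,0.81,0.046],[0,0,0],0],[[-0.164,0.81,0.046],[0,0,0],0],[[-0.164,0.81,0.046],[0,0,0],0],[[-0.164,0.81,0.046],[0,0,0],0]])

```text
t: 33.67
ee_pos: [0.5389, 0.2465, 0.2244]
tool_rot: [-0.001, -0.095, 0.995, -0.0]
contact_force: [1.1, -0.2, 0.7]
opening: 0.0853
finger_force: 0.0
```

```bash
python3 -c "
from h import *
dets('top','mill spice_jar');dets('wrist','spice_jar')
goto([.540,.325,.22],.0)"
```

```text
top mill [(0.82, array([ 0.536, -0.159,  0.144])), (0.48, array([ 0.655, -0.094,  0.037]))]
top spice_jar [(0.7, array([0.403, 0.467, 0.105]))]
wrist spice_jar [(0.88, array([0.533, 0.32 , 0.109])), (0.7, array([0.409, 0.459, 0.051]))]
shift [-0.0269  0.1318  0.0075] turn [-0.001 -0.002  0.122] from [0.5392 0.2443 0.2246]
```

>>> drive_tool(motion=[[[-0.026,0.133,0.008],[0,0,0],0],[[-0.026,0.133,0.008],[0,0,0],0],[[-0.026,0.133,0.008],[0,0,0],0],[[-0.026,0.133,0.008],[0,0,0],0],[[-0.026,0.133,0.008],[0,0,0],0],[[-0.026,0.133,0.008],[0,0,0],0]])

```text
t: 34.42
ee_pos: [0.5404, 0.324, 0.2211]
tool_rot: [-0.0, -0.094, 0.996, -0.0]
contact_force: [0.3, -0.4, -0.3]
opening: 0.0854
finger_force: 0.0
```

```bash
python3 -c "
from h import *
dets('wrist','spice_jar')
goto([.540,.325,.043],.19)"
```

```text
wrist spice_jar [(0.89, array([0.534, 0.328, 0.109])), (0.82, array([0.408, 0.467, 0.099]))]
shift [0.0006 0.0013 0.2973] turn [-0.    -0.    -0.001] from [0.5405 0.3244 0.2214]
```

>>> drive_tool(motion=[[[0.001,0.001,0.06],[0,0,0],0],[[0.001,0.001,0.12],[0,0,0],0],[[0.001,0.001,0.18],[0,0,0],0],[[0.001,0.001,0.24],[0,0,0],0],[[0.001,0.001,0.275],[0,0,0],0],[[0.001,0.001,0.295],[0,0,0],0],[[0.001,0.001,0.295],[0,0,0],0.3],[[0.001,0.001,0.295],[0,0,0],0.45],[[0.001,0.001,0.295],[0,0,0],0.53],[[0.001,0.001,0.295],[0,0,0],0.58]], grip_force=30)

```text
t: 35.35
ee_pos: [0.5411, 0.3272, 0.0465]
tool_rot: [0.002, -0.095, 0.995, 0.001]
contact_force: [-1.1, 0.1, 7.1]
opening: 0.0393
finger_force: 29.6
```

>>> drive_tool(motion=[[[0,0,0],[0,0,0],0.58],[[0,0,0],[0,0,0],0.58]])

```text
t: 35.52
ee_pos: [0.5411, 0.3273, 0.0466]
tool_rot: [0.002, -0.095, 0.995, 0.001]
contact_force: [0.4, 0.2, 7.2]
opening: 0.0398
finger_force: 30.9
```

>>> drive_tool(motion=[[[0,0,0],[0,0,0],1],[[0,0,-0.01],[0,0,0],1],[[0,0,-0.05],[0,0,0],1],[[0,0,-0.1],[0,0,0],1],[[0,0,-0.16],[0,0,0],1],[[0,0,-0.22],[0,0,0],1],[[0,0,-0.28],[0,0,0],1],[[0,0,-0.28],[0,0,0],1],[[0,0,-0.28],[0,0,0],1]], grip_force=35)

```text
t: 36.27
ee_pos: [0.5408, 0.3273, 0.2156]
tool_rot: [0.003, -0.095, 0.995, 0.001]
contact_force: [-0.7, -0.0, -1.3]
opening: 0.0391
finger_force: 35.8
```

```bash
python3 -c "
from h import *
s=sense();print(s['opening'],s['finger_force'],s['contact_force'])
dets('wrist','spice_jar')
goto([.461,-.185,.2],.19)"
```

```text
0.03911228312327792 35.83792358636856 [-0.74249179 -0.04999367 -1.34836214]
wrist spice_jar [(0.83, array([0.532, 0.329, 0.279])), (0.56, array([0.408, 0.46 , 0.098])), (0.44, array([0.485, 0.071, 0.036]))]
shift [ 0.2884 -0.8119  0.0202] turn [-0.    -0.001  0.   ] from [0.5388 0.3261 0.2117]
```

>>> drive_tool(motion=[[[0.15,-0.41,0.01],[0,0,0],1],[[0.15,-0.41,0.01],[0,0,0],1],[[0.15,-0.41,0.01],[0,0,0],1],[[0.15,-0.41,0.01],[0,0,0],1],[[0.15,-0.41,0.01],[0,0,0],1],[[0.288,-0.812,0.02],[0,0,0],1],[[0.288,-0.812,0.02],[0,0,0],1],[[0.288,-0.812,0.02],[0,0,0],1],[[0.288,-0.812,0.02],[0,0,0],1],[[0.288,-0.812,0.02],[0,0,0],1]])

```text
t: 37.2
ee_pos: [0.4743, -0.0867, 0.2009]
tool_rot: [-0.002, -0.095, 0.995, 0.001]
contact_force: [1.0, 0.1, -1.0]
opening: 0.0394
finger_force: 36.0
```

>>> drive_tool(motion=[[[0,0,0],[0,0,0],1],[[0,0,0],[0,0,0],1],[[0,0,0],[0,0,0],1]])

```text
t: 37.45
ee_pos: [0.4754, -0.085, 0.2014]
tool_rot: [-0.001, -0.094, 0.996, 0.001]
contact_force: [-0.8, 1.7, -1.3]
opening: 0.0392
finger_force: 36.1
```

```bash
python3 -c "
from h import *
goto([.461,-.185,.2],.19)"
```

```text
shift [ 0.0549 -0.1591  0.0022] turn [ 0.001 -0.002 -0.001] from [ 0.4754 -0.085   0.2014]
```

>>> drive_tool(motion=[[[0.055,-0.159,0],[0,0,0],1],[[0.055,-0.159,0],[0,0,0],1],[[0.055,-0.159,0],[0,0,0],1],[[0.055,-0.159,0],[0,0,0],1],[[0.055,-0.159,0],[0,0,0],1]])

```text
t: 37.87
ee_pos: [0.4621, -0.1842, 0.202]
tool_rot: [-0.001, -0.095, 0.995, 0.001]
contact_force: [-0.3, -0.5, -1.5]
opening: 0.0393
finger_force: 36.3
```

```bash
python3 -c "
from h import *
im=get_image('wrist');C=cam('wrist')
th=np.arange(0,6.2,.3)
P=proj(C,[[.461+.029*np.cos(a),-.185+.029*np.sin(a),.038] for a in th]).astype(int)
v=im.copy();cv2.polylines(v,[P.reshape(-1,1,2)],True,(0,255,0),1)
cv2.imwrite('pics/w6.png',v[:,:,::-1])
goto([.461,-.185,.06],.19)"
```

```text
shift [ 0.002  -0.0022  0.2367] turn [ 0.001 -0.001  0.001] from [ 0.4621 -0.1836  0.202 ]
```

View pics/w6.png

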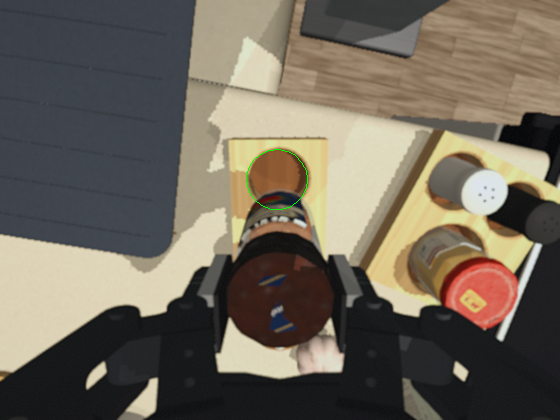

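The predicted hole outline sits on the actual hole at (277,178), with the jar upright above it. Lowering now.

>>> drive_tool(motion=[[[0.001,-0.001,0.04],[0,0,0],1],[[0.001,-0.001,0.09],[0,0,0],1],[[0.001,-0.001,0.13],[0,0,0],1],[[0.001,-0.001,0.165],[0,0,0],1],[[0.001,-0.001,0.19],[0,0,0],1],[[0.001,-0.001,0.205],[0,0,0],1],[[0.001,-0.001,0.218],[0,0,0],1],[[0.001,-0.001,0.228],[0,0,0],1],[[0.001,-0.001,0.234],[0,0,0],1],[[0.001,-0.001,0.236],[0,0,0],1]])

```text
t: 38.75
ee_pos: [0.4619, -0.1856, 0.061]
tool_rot: [0.0, -0.095, 0.995, -0.0]
contact_force: [0.1, -0.1, -1.2]
opening: 0.0397
finger_force: 36.4
```

>>> drive_tool(motion=[[[0,0,0],[0,0,0],1],[[0,0,0.002],[0,0,0],1],[[0,0,0.004],[0,0,0],1]])

```text
t: 39.0
ee_pos: [0.4621, -0.1861, 0.0592]
tool_rot: [0.001, -0.095, 0.995, -0.0]
contact_force: [0.4, 0.4, -1.4]
opening: 0.0394
finger_force: 36.4
```

>>> drive_tool(motion=[[[0,0,0.002],[0,0,0],1],[[0,0,0.003],[0,0,0],1],[[0,0,0.003],[0,0,0],1]])

```text
t: 39.25
ee_pos: [0.4617, -0.186, 0.0571]
tool_rot: [0.0, -0.095, 0.995, -0.0]
contact_force: [-0.6, 0.9, 1.5]
opening: 0.0396
finger_force: 36.6
```

Floor contact. Releasing and retreating.

>>> drive_tool(motion=[[[0,0,0],[0,0,0],0.35],[[0,0,0],[0,0,0],0.2],[[0,0,0],[0,0,0],0.2],[[0,0,-0.03],[0,0,0],0.2],[[0,0,-0.09],[0,0,0],0.2],[[0,0,-0.15],[0,0,0],0.2],[[0,0,-0.21],[0,0,0],0.2],[[0,0,-0.27],[0,0,0],0],[[0,0,-0.33],[0,0,0],0],[[0,0,-0.33],[0,0,0],0]])

```text
t: 40.08
ee_pos: [0.4654, -0.1875, 0.2621]
tool_rot: [0.005, -0.095, 0.995, -0.003]
contact_force: [1.4, -1.1, 1.0]
opening: 0.0854
finger_force: 0.0
```

>>> drive_tool(motion=[[[0.08,0.15,0],[0,0,0],0],[[0.08,0.15,0],[0,0,0],0],[[0.08,0.15,0],[0,0,0],0],[[0.08,0.15,0],[0,0,0],0],[[0.08,0.15,0],[0,0,0],0],[[0.08,0.15,0],[0,0,0],0]])

```text
t: 40.58
ee_pos: [0.3982, -0.1069, 0.2551]
tool_rot: [0.001, -0.095, 0.995, -0.0]
contact_force: [-0.9, 0.3, 0.9]
opening: 0.0855
finger_force: 0.0
```

```bash
python3 -c "
from h import *
print(sense()['t'],pose()[0])
L='salt_pot pepper_pot jar mill spice_jar timer tin garlic'
dets('wrist',L);dets('side',L);dets('top',L)"
```

```text
40.5833 [ 0.39822723 -0.10691651  0.25513776]
wrist salt_pot [(0.89, array([ 0.419, -0.021,  0.087]))]
wrist pepper_pot [(0.55, array([0.439, 0.04 , 0.082]))]
wrist jar [(0.83, array([ 0.496, -0.011,  0.111]))]
wrist mill [(0.61, array([ 0.521, -0.17 ,  0.126]))]
wrist spice_jar [(0.73, array([ 0.449, -0.179,  0.119]))]
wrist tin [(0.54, array([0.662, 0.036, 0.003]))]
wrist garlic [(0.96, array([ 0.641, -0.097,  0.037]))]
side salt_pot [(0.52, array([0.421, 0.001, 0.071]))]
side pepper_pot [(0.73, array([0.442, 0.072, 0.064]))]
side jar [(0.56, array([0.504, 0.019, 0.086])), (0.4, array([0.442, 0.069, 0.063]))]
side mill [(0.69, array([ 0.535, -0.152,  0.105]))]
side spice_jar [(0.7, array([ 0.461, -0.172,  0.081])), (0.65, array([0.403, 0.493, 0.091]))]
side timer [(0.8, array([0.536, 0.454, 0.041]))]
side tin [(0.55, array([0.688, 0.056, 0.076]))]
top salt_pot [(0.74, array([ 0.43 , -0.011,  0.08 ])), (0.39, array([0.545, 0.433, 0.043]))]
top pepper_pot [(0.56, array([0.444, 0.057, 0.086]))]
top jar [(0.65, array([0.512, 0.004, 0.108]))]
top mill [(0.65, array([ 0.532, -0.162,  0.145]))]
top spice_jar [(0.94, array([ 0.462, -0.17 ,  0.115])), (0.82, array([0.402, 0.467, 0.102])), (0.54, array([0.543, 0.435, 0.04 ]))]
top tin [(0.71, array([0.691, 0.033, 0.11 ]))]
```

All five tops stand about 10 mm above their hob heights where they were measured, so each is on its hole floor. The timer, tin and garlic are where they were.

```bash
python3 -c "
from bench import *
print(hand_in())"
```

```text
the job is handed in; nothing more can be done
None
```

The job is handed in at about 41 s: the salt pot, pepper pot and jar are in the table block, the mill and spice jar in the stove block, and the timer, tin, garlic and purple look-alike were not disturbed. The first salt-pot grasp closed too high and pressed about 27 N down on the pot, which stayed upright, and I regripped.

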